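# Dress the two tasting boards at the deli counter

### The arm

A 7-joint arm with a two-finger parallel gripper is mounted at the origin on a cart in front of the work surface, level with it; the furniture and walls round the work are solid. World frame = base frame: x ahead of the robot, y to its left, z up, the work surface at z = 0. Lengths are in m, angles in rad, forces in N, time in s.
With the tool pointing down it reaches from about 0.425 to 0.825 m from the base axis. Payload 3.6 kg.
Tool frame: the origin (TCP) lies between the finger pads; the fingertips stand 11 mm ahead of it and the grasp point (between the pads) lies 8 mm behind it; z points along the fingers, y is the line along which they close (so a half turn about z gives the same grasp; the last joint's range is limited). The gripper opens to 93 mm and grips with 3 to 60 N. Pads are 15 mm wide; open, the fingers measure 128 mm over their backs; the gripper's body (75 mm by 188 mm) begins 65 mm behind the grasp point.
Start: joints at [1.075, 0.615, -0.013, 1.423, 0.008, 1.103, -0.04], TCP at [0.294, -0.58, 0.23] pointing down, gripper open.
Joint ranges: [-3.12, 3.12], [-0.3, 2.06], [-1.34, 1.32], [0.26, 2.42], [-1.36, 4.5], [0.01, 1.98], [-2.84, 2.84]. Speed limits (rad/s): [2.79, 2.79, 3.14, 3.14, 3.14, 3.14, 3.14].

### API

Orientations are given as a rotation vector (axis times angle).
In Python, from cell import * gives the robot as it stands.
- The arm moves only by the tool play_rows, never from a script. Its argument "deltas" is a list of rows, each an object of numbers: "jaw": the finger opening in cm, from 0 to 9.3; "tx", "ty", "tz": the shift along the tool's x, y, z in cm; "spin": the turn about the tool's z in degrees. A call has 1 to 20 rows; each row shifts and turns the commanded pose from where the row before left it, along the tool's axes as they then stand; what a row does not reach is not made up. A row lasts 1/10 s, in which the tool goes at most 50 mm and 8.59 degrees, less where a joint would pass 70% of its speed; a pose out of reach is approached as far as the arm can. A call with a gripper value outside its range is refused whole. The fingers move at their own pace and stop on an object; "force" is the grip in N (left out, the last holds). Time passes only in rows, so rows that do not move let the fingers close. It gives the time, the measured TCP pose, the force, the opening and the grip force at its end, in the units of the state.
- get_state(): the state, without advancing time (a new reading comes with each control period).
- grab_frame(name): name is "scene" or "side" or "wrist"; returns the picture (420x560x3 uint8, red, green, blue); there is no depth.
- camera_params(name): a dict with "vfov" (degrees; the focal length in pixels is half the picture's height over the tangent of half this angle, whatever the lens; pixels are square), "cx", "cy" (the principal point, pixels), "dist" ([k1, k2, p1, p2, k3] as OpenCV has them; the pictures are not rectified), "R" (3x3) and "t" (3): a world point X has camera coordinates R X + t; the wrist camera has in their place "tool_from_camera" (4x4, takes a point from camera to tool coordinates, whose origin is the TCP and whose axes are the flange's). Camera axes: x right, y down, z forward; pixel columns grow to the right and rows downward; lengths in m; the calibration is good to about 2 mm. A picture is of the moment at which its call begins: read the wrist's pose just before it. camera_params takes no time and is no camera call.
- sign_off(): hands the job in; it is judged then, once.
The state is a dict: "time": time; "q": joint angles; "dq": joint speeds; "tau": joint torques, N m; "tool_pos": TCP position; "tool_rot": TCP orientation; "contact_force": force on the tool from outside, world axes, zero at the start; "torque": the same for the moment, N m; "finger_gap": finger opening in m; "grip_force": force on a finger pad.
Only numpy, scipy, OpenCV 4.12 (cv2) and the standard library are available. Lean on these libraries where they do the work, as an engineer would, in place of code of your own. Each camera call takes 0.05 s, during which the arm holds its last target. There are 200 camera calls.

### The job

Set out the tasting boards: lay the small round goat cheese in the wide round well of the cheese board and lower the glass dome gently over it, so that the dome's rim sits flat inside that well and the herb jar stands in the small well behind it. On the other board lay the salami in the long channel and stand the squat mustard jar in the small well behind the salami. Keep the dome upright, do not drop it, and leave the kitchen timer where it is.

Things in the scene. Friction and masses are not known exactly. Their poses are not given: they have to be found in the camera images.
- cheese_board: Fixed wooden board, 217 x 142 mm, 20 mm thick, with two round wells 6 mm deep (floors 14 mm above the counter): a wide one of 112 mm diameter and a small one of 66 mm. Origin on the counter under the centre of the WIDE well; x points to the back: the small well's centre is at x = +98 mm, y = 0. The board spans x -71 to +146, y -71 to +71 mm, edges rounded.
- salami_board: Fixed wooden board, 175 x 180 mm, 20 mm thick, with a channel 54 mm wide, 150 mm long, 6 mm deep and a round well of 66 mm diameter, 6 mm deep (floors 14 mm above the counter). Origin on the counter under the centre of the CHANNEL, which runs along y; x points to the back: the well's centre is at x = +85 mm, y = 0. The board spans x -42 to +133, y -90 to +90 mm.
- goat_cheese: Loose small round cheese, plain cream-white disc, 60 mm diameter, 38 mm high, 0.12 kg. Origin at the centre of its underside, z up.
- dome: Loose clear glass dome (bell cover), open below, 96 mm outer and 88 mm inner diameter, glass 64 mm high, hollow 59 mm high inside, with a dark wooden upright knob on top: 24 mm diameter, from 70 to 99 mm above the rim, rounded end at 104 mm. 0.3 kg. Origin at the centre of its rim (the lower edge), z up.
- salami_mid (a point): The loose salami end, a lying cylinder 58 mm in diameter and 131 mm long, 0.25 kg, with a red cut face. This point is the middle of its axis, 29 mm above what it lies on; its x axis runs along the length of the salami. It can roll.
- herb_jar: Loose tall herb shaker jar with a white cap, 46 mm diameter, 98 mm high, 0.11 kg. Origin at the centre of its underside, z up.
- mustard_jar: Loose squat mustard jar with a metal cap, 50 mm diameter, 62 mm high, 0.16 kg. Origin at the centre of its underside, z up.
- timer: Loose white kitchen timer, 70 x 70 mm, 20 mm high, a bystander among the things, to be left alone. Origin at the centre of its underside.

How it is judged:
By the outcome, as a careful person would: the job done as asked, in the order asked, and still so for the second after the job is handed in, with the robot touching nothing.
It also fails if it takes over 136 s, if anything falls off the work surface, if the arm or the gripper's body presses on something with over 40 N, if the wrist force passes 120 N, or if a joint passes its speed limit or range.

## Working session

There is one attempt and no reset: what is moved stays moved. The work goes in short steps, Python scripts to look and compute and a tool call to move; the robot and the scene stay as the last step left them, time stands still between calls to the robot, and variables do not carry over. Pictures are saved under pics/ and viewed, at most 14 in all, crops included, and the job is handed in when it is done.

Besides the shell and the picture viewer there is one more tool, called after "Emit:" by a JSON object that holds its "method" and its "body", one argument or row to a line. play_rows: Moves the arm, as the interface text tells. Its arguments: {"type":"object","properties":{"deltas":{"type":"array","items":{"type":"object","properties":{"jaw":{"type":"number"},"tx":{"type":"number"},"ty":{"type":"number"},"tz":{"type":"number"},"spin":{"type":"number"}}}},"force":{"type":"number"}},"required":["deltas"]}

```bash
mkdir -p pics; ls
python3 - <<'E'
from cell import *
import cv2
for n in("scene","side"):
    cv2.imwrite(f"pics/{n}0.png",grab_frame(n)[:,:,::-1])
    p=camera_params(n);print(n,p)
p=camera_params("wrist");print(p)
s=get_state();print(s)
E
```

```text
pics
scene {'vfov': 42.136737898098055, 'cx': 286.2696742292896, 'cy': 208.43876978283666, 'dist': array([-0.069289,  0.      ,  0.      ,  0.      ,  0.      ]), 'R': array([[ 0.70303231, -0.71097884,  0.01595807],
       [-0.51295166, -0.52250542, -0.68107906],
       [ 0.49257098,  0.47063486, -0.73203597]]), 't': array([-0.34093315,  0.28786709,  1.33580296])}
side {'vfov': 56.511832701412324, 'cx': 277.4209233906993, 'cy': 196.8301793058231, 'dist': array([-0.0727541,  0.       ,  0.       ,  0.       ,  0.       ]), 'R': array([[-0.92559454, -0.37838235,  0.01007677],
       [-0.17265774,  0.39836316, -0.90083078],
       [ 0.33684426, -0.83554388, -0.43405341]]), 't': array([0.42571354, 0.11294295, 1.09127857])}
{'vfov': 59.77109390140222, 'cx': 281.93619962823914, 'cy': 212.5924453003321, 'dist': array([-0.02845853,  0.        ,  0.        ,  0.        ,  0.        ]), 'tool_from_camera': array([[-1.42404394e-03, -9.53736869e-01, -3.00639245e-01,
         8.28277777e-02],
       [ 9.99998605e-01, -1.62069055e-03,  4.04705586e-04,
        -1.53482687e-05],
       [-8.73225824e-04, -3.00638250e-01,  9.53737847e-01,
        -1.54897237e-01],
       [ 0.00000000e+00,  0.00000000e+00,  0.00000000e+00,
         1.00000000e+00]])}
{'time': 0.1, 'q': array([ 1.07450708,  0.61578761, -0.0126494 ,  1.42471761,  0.00811256,
        1.10340737, -0.04039955]), 'dq': array([ 0.00095025, -0.00158826,  0.00058226, -0.00331418,  0.00064796,
       -0.00068297, -0.00058028]), 'tau': array([ 9.50563044e-04, -4.60041046e+01,  2.09637294e-01, -1.66244709e+01,
       -6.12751348e-02,  1.69498270e-02,  7.88408238e-05]), 'tool_pos': array([ 0.2939691 , -0.57896196,  0.22862652]), 'tool_rot': array([-3.05314264e+00, -7.30813230e-01,  8.59365175e-04]), 'contact_force': array([ 0.0094525 , -0.28158372,  1.00355277]), 'torque': array([ 0.02210712, -0.02829156,  0.02034815]), 'grip_force': 0.0, 'finger_gap': 0.09331288321365572}
```

View pics/scene0.png

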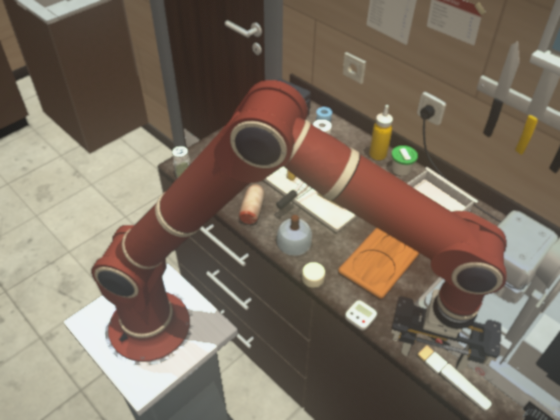

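View pics/side0.png

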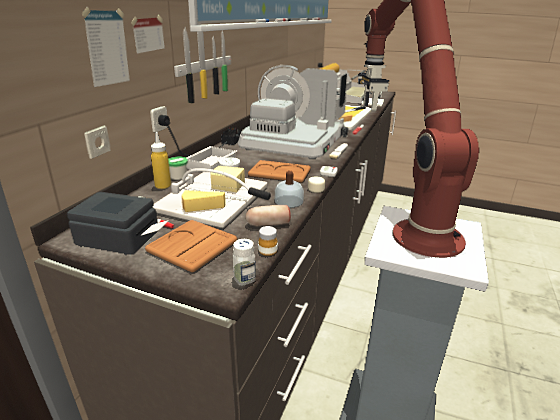

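The scene view shows salami (252,203), dome (295,235), goat cheese (314,275), timer (361,314), a board (380,260) and herb jar (180,160). The side view shows the other board (190,245), herb jar (244,262), mustard (268,240), salami (268,215), dome (289,190), cheese (316,184), timer (329,170) and board (278,170).

```bash
cat > h.py <<'E'
from cell import *
import numpy as np, cv2
from scipy.spatial.transform import Rotation as Ro
def cam(n,s=None):
    p=camera_params(n); f=210/np.tan(np.radians(p["vfov"])/2)
    K=np.array([[f,0,p["cx"]],[0,f,p["cy"]],[0,0,1.]])
    if n=="wrist":
        s=s or get_state(); T=p["tool_from_camera"]; Rt=Ro.from_rotvec(s["tool_rot"]).as_matrix()
        Rc=Rt@T[:3,:3]; c=Rt@T[:3,3]+s["tool_pos"]
        return K,p["dist"],Rc.T,-Rc.T@c
    return K,p["dist"],p["R"],p["t"]
def rays(C,uv):
    K,d,R,t=C
    x=cv2.undistortPoints(np.array(uv,float).reshape(-1,1,2),K,d).reshape(-1,2)
    return -R.T@t,(np.c_[x,np.ones(len(x))]@R)
def onz(C,uv,z):
    c,r=rays(C,uv); return c+r*((z-c[2])/r[:,2])[:,None]
def tri(Cs,uvs):
    A=np.zeros((3,3));b=np.zeros(3)
    for C,uv in zip(Cs,uvs):
        c,r=rays(C,[uv]); r=r[0]/np.linalg.norm(r[0]); P=np.eye(3)-np.outer(r,r);A+=P;b+=P@c
    return np.linalg.solve(A,b)
def proj(C,X):
    K,d,R,t=C; return cv2.projectPoints(np.array(X,float).reshape(-1,1,3),cv2.Rodrigues(R)[0],t,K,d)[0].reshape(-1,2)
E
python3 - <<'E'
from h import *
np.set_printoptions(precision=3,suppress=True)
S=cam("scene");D=cam("side")
print("camside",rays(D,[(0,0)])[0],"scene",rays(S,[(0,0)])[0])
print("side z0: herb,mustard,salami,dome,cheese,timer,nearboard,farboard")
print(onz(D,[(244,283),(268,253),(268,226),(289,204),(316,190),(329,173),(190,245),(278,170)],0))
print("scene z0: salami dome cheese timer board herb")
print(onz(S,[(252,210),(295,245),(314,280),(361,316),(380,262),(180,172)],0.0))
im=cv2.imread("pics/side0.png")
a=cv2.resize(im[135:305,130:350],(800,600),interpolation=cv2.INTER_CUBIC);cv2.imwrite("pics/side0z.png",a)
E
```

```text
camside [0.046 1.028 0.571] scene [-0.271 -0.721  1.179]
side z0: herb,mustard,salami,dome,cheese,timer,nearboard,farboard
[[ 0.386  0.384  0.   ]
 [ 0.385  0.249  0.   ]
 [ 0.44   0.121  0.   ]
 [ 0.434 -0.037  0.   ]
 [ 0.386 -0.176  0.   ]
 [ 0.386 -0.348  0.   ]
 [ 0.592  0.297  0.   ]
 [ 0.579 -0.297  0.   ]]
scene z0: salami dome cheese timer board herb
[[ 0.446  0.104  0.   ]
 [ 0.441 -0.077  0.   ]
 [ 0.392 -0.195  0.   ]
 [ 0.395 -0.353  0.   ]
 [ 0.563 -0.281  0.   ]
 [ 0.396  0.382  0.   ]]
```

View pics/side0z.png

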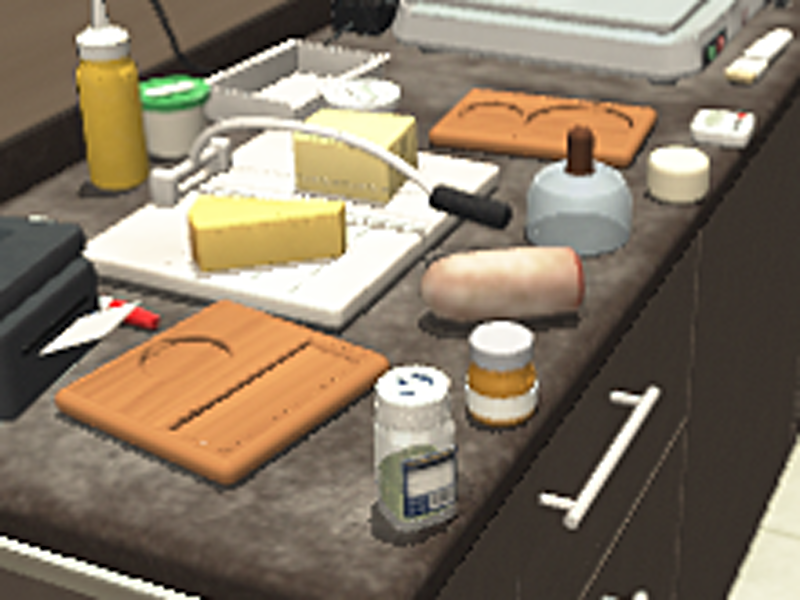

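The salami board is at about (0.59, 0.30) and the cheese board at about (0.58, -0.29). I'm moving the wrist camera towards the cheese board.

Emit:
{"method": "play_rows", "body": {
  "deltas": [
    {"jaw":9.3,"tx":1.2,"ty":-0.9},
    {"tx":2.4,"ty":-1.7},
    {"tx":2.4,"ty":-1.7},
    {"tx":2.4,"ty":-1.7},
    {"tx":2.4,"ty":-1.7},
    {"spin":6.7},
    {"spin":6.7},
    {"spin":6.7},
    {"spin":6.7},
    {"tx":1.5,"ty":-3},
    {"tx":1.5,"ty":-3},
    {"tx":1.5,"ty":-3},
    {"tx":1.5,"ty":-3},
    {"tx":1.5,"ty":-3},
    {"tx":0.7,"ty":-1.5},
    {},
    {}
  ]
}}

```text
$.deltas[0]: bad value
```

Run:
```python
from h import *
s=get_state();print(s["tool_pos"],s["tool_rot"],s["q"])
np.save("w1.npy",np.r_[s["tool_pos"],s["tool_rot"]])
cv2.imwrite("pics/w1.png",grab_frame("wrist")[:,:,::-1])
```

```text
[ 0.2939691  -0.57896196  0.22862652] [-3.05314264e+00 -7.30813230e-01  8.59365175e-04] [ 1.07450708  0.61578761 -0.0126494   1.42471761  0.00811256  1.10340737
 -0.04039955]
```

View pics/w1.png

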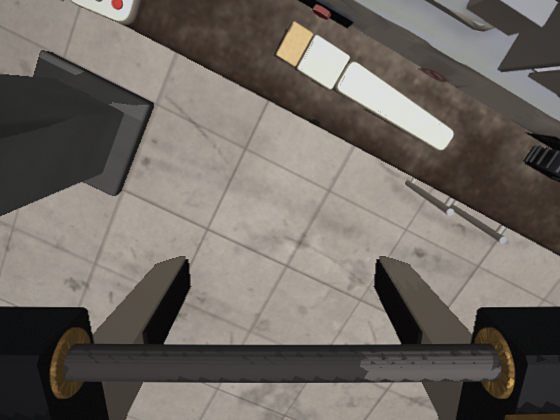

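The move was refused, so this picture is still the start view: floor, a knife (350,90) and the timer's corner (105,5). I'll send the rows again with every key filled in.

Emit:
{"method": "play_rows", "body": {
  "deltas": [
    {"jaw":9.3,"tx":1.2,"ty":-0.9,"tz":0,"spin":0},
    {"jaw":9.3,"tx":2.4,"ty":-1.7,"tz":0,"spin":0}
  ]
}}

```text
time: 0.35
tool_pos: [0.313, -0.5406, 0.229]
tool_rot: [3.057, 0.725, -0.002]
contact_force: [0.8, 0.8, 0.4]
finger_gap: 0.0928
grip_force: 0.0
```

Emit:
{"method": "play_rows", "body": {
  "deltas": [
    {"jaw":9.3,"tx":2.4,"ty":-1.7,"tz":0,"spin":0},
    {"jaw":9.3,"tx":2.4,"ty":-1.7,"tz":0,"spin":0},
    {"jaw":9.3,"tx":2.4,"ty":-1.7,"tz":0,"spin":0},
    {"jaw":9.3,"tx":0,"ty":0,"tz":0,"spin":6.7},
    {"jaw":9.3,"tx":0,"ty":0,"tz":0,"spin":6.7},
    {"jaw":9.3,"tx":0,"ty":0,"tz":0,"spin":6.7},
    {"jaw":9.3,"tx":0,"ty":0,"tz":0,"spin":6.7},
    {"jaw":9.3,"tx":1.5,"ty":-3,"tz":0,"spin":0},
    {"jaw":9.3,"tx":1.5,"ty":-3,"tz":0,"spin":0},
    {"jaw":9.3,"tx":1.5,"ty":-3,"tz":0,"spin":0},
    {"jaw":9.3,"tx":1.5,"ty":-3,"tz":0,"spin":0},
    {"jaw":9.3,"tx":1.5,"ty":-3,"tz":0,"spin":0},
    {"jaw":9.3,"tx":0.7,"ty":-1.5,"tz":0,"spin":0},
    {"jaw":9.3,"tx":0,"ty":0,"tz":0,"spin":0},
    {"jaw":9.3,"tx":0,"ty":0,"tz":0,"spin":0}
  ]
}}

```text
time: 1.85
tool_pos: [0.437, -0.2967, 0.2298]
tool_rot: [3.141, 0.004, -0.0]
contact_force: [0.4, 0.1, -0.6]
finger_gap: 0.0931
grip_force: 0.0
```

Run:
```python
from h import *
s=get_state();print(s["tool_pos"],s["tool_rot"],s["q"])
np.save("w2.npy",np.r_[s["tool_pos"],s["tool_rot"]])
cv2.imwrite("pics/w2.png",grab_frame("wrist")[:,:,::-1])
cv2.imwrite("pics/scene2.png",grab_frame("scene")[:,:,::-1])
```

```text
[ 0.43700864 -0.29671925  0.22976042] [ 3.14114395e+00  4.28457065e-03 -4.84778960e-04] [ 0.49633335  0.42603318  0.08472293  1.77756047 -0.04265298  0.93979982
 -0.96938006]
```

View pics/w2.png

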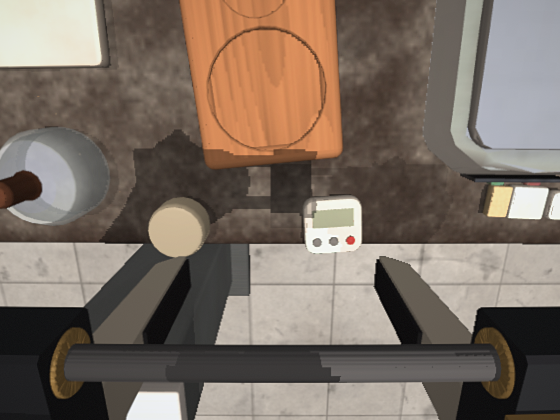

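The wrist view shows the wide well centred near (267,88), the board's lower corners at (207,168) and (342,155), the cheese at (179,227), the timer at (333,223), and the dome at (55,175) with its knob at (25,188).

```bash
cat >> h.py <<'E'
def wcam(f):
    a=np.load(f); return cam("wrist",dict(tool_pos=a[:3],tool_rot=a[3:]))
def blob(m,near=None):
    m=cv2.morphologyEx(m.astype(np.uint8)*255,cv2.MORPH_OPEN,np.ones((3,3)))
    cs=cv2.findContours(m,cv2.RETR_EXTERNAL,cv2.CHAIN_APPROX_NONE)[0]
    if near is not None: cs=[c for c in cs if cv2.contourArea(c)>30 and cv2.pointPolygonTest(c,near,False)>=0] or cs
    return max(cs,key=cv2.contourArea).reshape(-1,2)
def circ(P):
    A=np.c_[2*P[:,:2],np.ones(len(P))];x=np.linalg.lstsq(A,(P[:,:2]**2).sum(1),rcond=None)[0]
    return x[:2],np.sqrt(x[2]+x[0]**2+x[1]**2)
E
python3 - <<'E'
from h import *
np.set_printoptions(precision=4,suppress=True)
C=wcam("w2.npy");im=cv2.imread("pics/w2.png");h=cv2.cvtColor(im,cv2.COLOR_BGR2HSV);H,S,V=cv2.split(h)
m=np.zeros(H.shape,bool);m[190:265,140:215]=1
print(h[225,180],h[88,230],h[150,215],h[200,160])
ch=m&(V>110)&(S>40)&(H>8)&(H<35)
k=blob(ch,(180,225));print("cheese px",cv2.boundingRect(k))
print("cheese top z38",circ(onz(C,k[k[:,1]<228],.038)), cv2.minEnclosingCircle(k.astype(np.float32)))
b=blob((S>120)&(H<20)&(V>120),(230,88));print(cv2.boundingRect(b))
P=onz(C,b,.02)[:,:2]
L=b[:,1]; i=(L>5)&(L<150)
for nm,j in(("left",i&(b[:,0]<250)),("right",i&(b[:,0]>300))):
    vx,vy,x0,y0=cv2.fitLine(P[j].astype(np.float32),cv2.DIST_HUBER,0,.01,.01).ravel();print(nm,np.degrees(np.arctan2(vy,vx)),x0,y0)
j=(b[:,0]>220)&(b[:,0]<330)&(L>150);print("front edge",cv2.fitLine(P[j].astype(np.float32),cv2.DIST_HUBER,0,.01,.01).ravel())
# well rim: dark arc along rays from the approx centre
g=cv2.GaussianBlur(cv2.cvtColor(im,cv2.COLOR_BGR2GRAY),(3,3),0).astype(float)
pts=[]
for a in np.radians(np.arange(0,360,4)):
    r=np.arange(48,70,.5);x=267+r*np.cos(a);y=88+r*np.sin(a)
    v=cv2.remap(g.astype(np.float32),x.astype(np.float32)[None],y.astype(np.float32)[None],1)[0]
    if v.min()<np.median(v)-12: q=v.argmin();pts.append((x[q],y[q]))
pts=np.array(pts);Q=onz(C,pts,.02)
for _ in range(4):
    c,r=circ(Q);e=abs(np.hypot(*(Q[:,:2]-c).T)-r);Q=Q[e<max(.002,np.percentile(e,80))]
print("well",c,r,len(Q),e.max())
E
```

```text
[ 18  66 205] [ 12 149 190] [ 11 146 129] [13 58 62]
cheese px (148, 198, 57, 60)
cheese top z38 (array([ 0.3977, -0.1912]), np.float64(0.026241209428051356)) ((177.4019775390625, 227.4951934814453), 29.85153579711914)
(180, 0, 163, 165)
left 5.891098 0.53691 -0.21279038
right 5.7765837 0.5374181 -0.35032347
front edge [ 0.0962 -0.9954  0.4612 -0.277 ]
well [ 0.5259 -0.2825] 0.05537386105595524 70 0.001303797238461274
```

Run:
```python
from h import *
np.set_printoptions(precision=4,suppress=True)
C=wcam("w2.npy")
print(onz(C,[(178,257),(148,228),(210,228)],.038), onz(C,[(178,198)],0), onz(C,[(178,198)],.038))
S=cam("scene");im=cv2.imread("pics/scene2.png");
print(onz(S,[(314,271)],.038))
print("dome: knob top w,side; rim", tri([C,cam("side")],[(22,190),(289,173)]),onz(C,[(109,175)],.02))
```

```text
[[ 0.3625 -0.19    0.038 ]
 [ 0.3944 -0.1622  0.038 ]
 [ 0.3945 -0.2251  0.038 ]] [[ 0.4155 -0.1842  0.    ]] [[ 0.4258 -0.1954  0.038 ]]
[[ 0.3913 -0.1928  0.038 ]]
dome: knob top w,side; rim [ 0.4495 -0.0784  0.0904] [[ 0.4452 -0.1214  0.02  ]]
```

Cheese is at about (0.393, -0.193) and the wide well at (0.526, -0.2825), with board yaw about 5.8°. Going for the cheese.

Emit:
{"method": "play_rows", "body": {
  "deltas": [
    {"jaw":9.3,"tx":-1.1,"ty":-2.6,"tz":0,"spin":0},
    {"jaw":9.3,"tx":-1.1,"ty":-2.6,"tz":0,"spin":0},
    {"jaw":9.3,"tx":-1.1,"ty":-2.6,"tz":0,"spin":0},
    {"jaw":9.3,"tx":-1.1,"ty":-2.6,"tz":0,"spin":0},
    {"jaw":9.3,"tx":0,"ty":0,"tz":2.5,"spin":0},
    {"jaw":9.3,"tx":0,"ty":0,"tz":2.5,"spin":0},
    {"jaw":9.3,"tx":0,"ty":0,"tz":2.5,"spin":0},
    {"jaw":9.3,"tx":0,"ty":0,"tz":2.5,"spin":0},
    {"jaw":9.3,"tx":0,"ty":0,"tz":2.5,"spin":0},
    {"jaw":9.3,"tx":0,"ty":0,"tz":2.5,"spin":0},
    {"jaw":9.3,"tx":0,"ty":0,"tz":0,"spin":0},
    {"jaw":9.3,"tx":0,"ty":0,"tz":0,"spin":0}
  ]
}}

```text
time: 3.15
tool_pos: [0.3929, -0.194, 0.0798]
tool_rot: [3.141, -0.0, -0.001]
contact_force: [-0.2, 0.0, 0.3]
finger_gap: 0.0929
grip_force: 0.0
```

Emit:
{"method": "play_rows", "body": {
  "deltas": [
    {"jaw":9.3,"tx":0,"ty":0,"tz":2,"spin":0},
    {"jaw":9.3,"tx":0,"ty":0,"tz":2,"spin":0},
    {"jaw":9.3,"tx":0,"ty":0,"tz":1.9,"spin":0},
    {"jaw":9.3,"tx":0,"ty":0,"tz":0,"spin":0},
    {"jaw":5,"tx":0,"ty":0,"tz":0,"spin":0},
    {"jaw":5,"tx":0,"ty":0,"tz":0,"spin":0},
    {"jaw":5,"tx":0,"ty":0,"tz":0,"spin":0},
    {"jaw":5,"tx":0,"ty":0,"tz":0,"spin":0},
    {"jaw":5,"tx":0,"ty":0,"tz":0,"spin":0},
    {"jaw":5,"tx":0,"ty":0,"tz":0,"spin":0},
    {"jaw":5,"tx":0,"ty":0,"tz":0,"spin":0},
    {"jaw":5,"tx":0,"ty":0,"tz":0,"spin":0}
  ],
  "force": 15
}}

```text
time: 4.35
tool_pos: [0.3934, -0.1922, 0.0212]
tool_rot: [-3.141, -0.005, -0.001]
contact_force: [-0.2, 2.0, 5.8]
finger_gap: 0.0593
grip_force: 15.0
```

Emit:
{"method": "play_rows", "body": {
  "deltas": [
    {"jaw":5,"tx":0,"ty":0,"tz":-2,"spin":0},
    {"jaw":5,"tx":0,"ty":0,"tz":-2.5,"spin":0},
    {"jaw":5,"tx":0,"ty":0,"tz":-2.5,"spin":0},
    {"jaw":5,"tx":2.2,"ty":1.5,"tz":0,"spin":0},
    {"jaw":5,"tx":2.2,"ty":1.5,"tz":0,"spin":0},
    {"jaw":5,"tx":2.2,"ty":1.5,"tz":0,"spin":0},
    {"jaw":5,"tx":2.2,"ty":1.5,"tz":0,"spin":0},
    {"jaw":5,"tx":2.2,"ty":1.5,"tz":0,"spin":0},
    {"jaw":5,"tx":2.2,"ty":1.5,"tz":0,"spin":0},
    {"jaw":5,"tx":0,"ty":0,"tz":2,"spin":0},
    {"jaw":5,"tx":0,"ty":0,"tz":1.5,"spin":0},
    {"jaw":5,"tx":0,"ty":0,"tz":0,"spin":0},
    {"jaw":5,"tx":0,"ty":0,"tz":0,"spin":0}
  ]
}}

```text
time: 5.65
tool_pos: [0.5249, -0.2827, 0.0554]
tool_rot: [-3.141, -0.003, 0.002]
contact_force: [0.2, -0.3, -0.4]
finger_gap: 0.0595
grip_force: 15.0
```

Emit:
{"method": "play_rows", "body": {
  "deltas": [
    {"jaw":5,"tx":0.1,"ty":0,"tz":1,"spin":0},
    {"jaw":5,"tx":0,"ty":0,"tz":0.5,"spin":0},
    {"jaw":5,"tx":0,"ty":0,"tz":0.4,"spin":0},
    {"jaw":5,"tx":0,"ty":0,"tz":0.1,"spin":0},
    {"jaw":5,"tx":0,"ty":0,"tz":0,"spin":0}
  ]
}}

```text
time: 6.15
tool_pos: [0.5263, -0.2826, 0.0357]
tool_rot: [-3.142, -0.003, -0.0]
contact_force: [0.1, 0.4, -1.2]
finger_gap: 0.0595
grip_force: 15.0
```

Emit:
{"method": "play_rows", "body": {
  "deltas": [
    {"jaw":7.2,"tx":0,"ty":0,"tz":0,"spin":0},
    {"jaw":7.2,"tx":0,"ty":0,"tz":0,"spin":0},
    {"jaw":7.2,"tx":0,"ty":0,"tz":0,"spin":0},
    {"jaw":7.2,"tx":0,"ty":0,"tz":-1,"spin":0},
    {"jaw":7.2,"tx":0,"ty":0,"tz":-2.5,"spin":0},
    {"jaw":7.2,"tx":0,"ty":0,"tz":-4,"spin":0},
    {"jaw":7.2,"tx":0,"ty":0,"tz":-4,"spin":0},
    {"jaw":7.2,"tx":0,"ty":0,"tz":-4,"spin":0},
    {"jaw":7.2,"tx":0,"ty":0,"tz":-4,"spin":0},
    {"jaw":7.2,"tx":-0.8,"ty":-4,"tz":0,"spin":0},
    {"jaw":7.2,"tx":-0.8,"ty":-4,"tz":0,"spin":0},
    {"jaw":7.2,"tx":-0.8,"ty":-4,"tz":0,"spin":0},
    {"jaw":7.2,"tx":-0.8,"ty":-4,"tz":0,"spin":0},
    {"jaw":7.2,"tx":-0.8,"ty":-4,"tz":0,"spin":0},
    {"jaw":7.2,"tx":0,"ty":0,"tz":0,"spin":0},
    {"jaw":7.2,"tx":0,"ty":0,"tz":0,"spin":0}
  ]
}}

```text
time: 7.75
tool_pos: [0.486, -0.0819, 0.2316]
tool_rot: [3.141, 0.007, 0.002]
contact_force: [0.6, -1.1, 0.6]
finger_gap: 0.0723
grip_force: 0.0
```

Run:
```python
from h import *
s=get_state();print(s["tool_pos"],s["tool_rot"],s["q"])
np.save("w3.npy",np.r_[s["tool_pos"],s["tool_rot"]])
cv2.imwrite("pics/w3.png",grab_frame("wrist")[:,:,::-1])
```

```text
[ 0.48599988 -0.08193096  0.23160856] [3.14129543e+00 7.15175184e-03 2.30091635e-03] [ 0.09579463  0.36963461  0.03702432  1.86605378 -0.01689223  0.90471415
 -1.42550396]
```

View pics/w3.png

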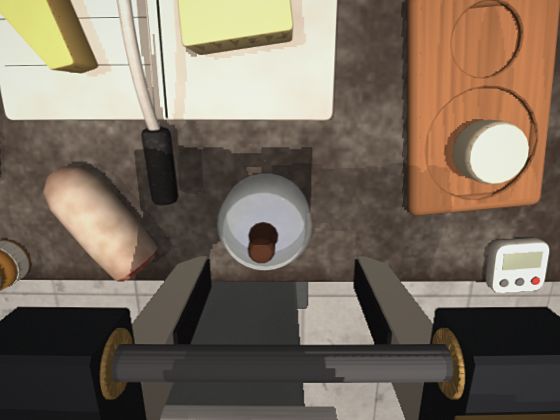

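The cheese stands in the well (top at 497,152; well at 482,143). The dome is at (265,222) with its knob end at (261,249), and the salami runs from (65,180) to (135,268). The cutter handle's end (163,203) is close to the salami, and part of the mustard jar shows at (10,265).

Run:
```python
from h import *
np.set_printoptions(precision=4,suppress=True)
C=wcam("w3.npy");D=cam("side");im=cv2.imread("pics/w3.png");h=cv2.cvtColor(im,cv2.COLOR_BGR2HSV);H,S,V=cv2.split(h)
print("knob end",onz(C,[(261,250)],.1),"knob mid tri",tri([C,D],[(261,250),(289,172)]))
print("rim front",onz(C,[(265,173)],0),"sides z~.02",onz(C,[(217,220),(312,220)],.02))
k=blob((V>150)&(S<90)&(np.indices(H.shape)[1]>440)&(np.indices(H.shape)[1]<540)&(np.indices(H.shape)[0]<200),(497,152))
print("cheese",cv2.boundingRect(k),circ(onz(C,k,.052)))
print("handle end",tri([C,D],[(163,203),(267,194)]),tri([C,D],[(150,128),(248,187)]))
m=(H<18)&(S>50)&(V>90);m[:,175:]=0;m[:150]=0;m[285:]=0
k=blob(m,(100,220));r=cv2.minAreaRect(onz(C,k,.029)[:,:2].astype(np.float32)*1000);print("salami",r,cv2.boxPoints(r))
q=im.copy();cv2.drawContours(q,[k.reshape(-1,1,2)],-1,(0,255,0),1);cv2.imwrite("pics/q.png",q)
print("small well",onz(C,[(487,38)],.02))
```

```text
knob end [[ 0.4456 -0.065   0.1   ]] knob mid tri [ 0.4465 -0.0647  0.0999]
rim front [[ 0.4921 -0.0647  0.    ]] sides z~.02 [[ 0.4456 -0.0142  0.02  ]
 [ 0.4458 -0.1148  0.02  ]]
cheese (468, 122, 61, 62) (array([ 0.522 , -0.2821]), np.float64(0.02800876956008009))
handle end [0.4785 0.0305 0.0573] [0.5458 0.0308 0.0684]
salami ((449.8454284667969, 138.4911346435547), (156.9912109375, 141.67906188964844), 89.87496185302734) [[378.8348  60.1503]
 [520.5135  59.8411]
 [520.8561 216.8319]
 [379.1774 217.1411]]
small well [[ 0.6243 -0.2728  0.02  ]]
```

Emit:
{"method": "play_rows", "body": {
  "deltas": [
    {"jaw":6,"tx":-2,"ty":-0.8,"tz":0,"spin":0},
    {"jaw":6,"tx":-2.05,"ty":-0.9,"tz":0,"spin":0},
    {"jaw":6,"tx":0,"ty":0,"tz":0,"spin":0},
    {"jaw":6,"tx":0,"ty":0,"tz":2.5,"spin":0},
    {"jaw":6,"tx":0,"ty":0,"tz":2.5,"spin":0},
    {"jaw":6,"tx":0,"ty":0,"tz":2.5,"spin":0},
    {"jaw":6,"tx":0,"ty":0,"tz":2,"spin":0},
    {"jaw":6,"tx":0,"ty":0,"tz":0,"spin":0},
    {"jaw":6,"tx":0,"ty":0,"tz":0,"spin":0}
  ]
}}

```text
time: 8.7
tool_pos: [0.4463, -0.067, 0.1359]
tool_rot: [3.141, 0.0, 0.001]
contact_force: [-0.1, 0.3, 0.2]
finger_gap: 0.0601
grip_force: 0.0
```

Emit:
{"method": "play_rows", "body": {
  "deltas": [
    {"jaw":6,"tx":0,"ty":-0.2,"tz":2,"spin":0},
    {"jaw":6,"tx":0,"ty":0,"tz":2,"spin":0},
    {"jaw":6,"tx":0,"ty":0,"tz":1.6,"spin":0},
    {"jaw":6,"tx":0,"ty":0,"tz":0,"spin":0},
    {"jaw":1.5,"tx":0,"ty":0,"tz":0,"spin":0},
    {"jaw":1.5,"tx":0,"ty":0,"tz":0,"spin":0},
    {"jaw":1.5,"tx":0,"ty":0,"tz":0,"spin":0},
    {"jaw":1.5,"tx":0,"ty":0,"tz":0,"spin":0},
    {"jaw":1.5,"tx":0,"ty":0,"tz":0,"spin":0},
    {"jaw":1.5,"tx":0,"ty":0,"tz":0,"spin":0},
    {"jaw":1.5,"tx":0,"ty":0,"tz":0,"spin":0},
    {"jaw":1.5,"tx":0,"ty":0,"tz":0,"spin":0}
  ],
  "force": 35
}}

```text
time: 9.9
tool_pos: [0.4456, -0.064, 0.08]
tool_rot: [3.141, 0.003, 0.001]
contact_force: [-0.7, -0.7, 4.9]
finger_gap: 0.0231
grip_force: 34.1
```

Emit:
{"method": "play_rows", "body": {
  "deltas": [
    {"jaw":1.5,"tx":0,"ty":0,"tz":-1,"spin":0},
    {"jaw":1.5,"tx":0,"ty":0,"tz":-2,"spin":0},
    {"jaw":1.5,"tx":0,"ty":0,"tz":-2,"spin":0},
    {"jaw":1.5,"tx":0,"ty":0,"tz":-2,"spin":0},
    {"jaw":1.5,"tx":0,"ty":0,"tz":-2,"spin":0},
    {"jaw":1.5,"tx":0.2,"ty":0.5,"tz":0,"spin":0},
    {"jaw":1.5,"tx":0.5,"ty":1.5,"tz":0,"spin":0},
    {"jaw":1.5,"tx":0.9,"ty":2.5,"tz":0,"spin":0},
    {"jaw":1.5,"tx":0.9,"ty":2.5,"tz":0,"spin":0},
    {"jaw":1.5,"tx":0.9,"ty":2.5,"tz":0,"spin":0},
    {"jaw":1.5,"tx":0.9,"ty":2.5,"tz":0,"spin":0},
    {"jaw":1.5,"tx":0.9,"ty":2.5,"tz":0,"spin":0},
    {"jaw":1.5,"tx":0.9,"ty":2.5,"tz":0,"spin":0},
    {"jaw":1.5,"tx":0.9,"ty":2.5,"tz":0,"spin":0},
    {"jaw":1.5,"tx":0.6,"ty":1.5,"tz":0,"spin":0},
    {"jaw":1.5,"tx":0.2,"ty":0.7,"tz":0,"spin":0},
    {"jaw":1.5,"tx":0,"ty":0,"tz":0,"spin":0},
    {"jaw":1.5,"tx":0,"ty":0,"tz":0,"spin":0},
    {"jaw":1.5,"tx":0,"ty":0,"tz":0,"spin":0}
  ]
}}

```text
time: 11.8
tool_pos: [0.5236, -0.279, 0.1693]
tool_rot: [-3.14, -0.006, 0.001]
contact_force: [0.5, -0.2, -3.9]
finger_gap: 0.0234
grip_force: 34.0
```

Run:
```python
from h import *
s=get_state();print(s["tool_pos"],s["tool_rot"],s["q"])
np.save("w4.npy",np.r_[s["tool_pos"],s["tool_rot"]])
a=grab_frame("wrist")[:,:,::-1];b=grab_frame("side")[:,:,::-1]
cv2.imwrite("pics/w4raw.png",a)
b=cv2.resize(b[130:200,220:360],(560,280),interpolation=cv2.INTER_CUBIC)
cv2.imwrite("pics/w4.png",np.vstack([a[0:300],b]))
```

```text
[ 0.52360513 -0.27896456  0.16933602] [-3.14006844e+00 -6.23531560e-03  1.39611046e-03] [ 0.4307165   0.58913243  0.03600637  1.66995763 -0.02710276  0.88445561
 -1.08895985]
```

View pics/w4.png

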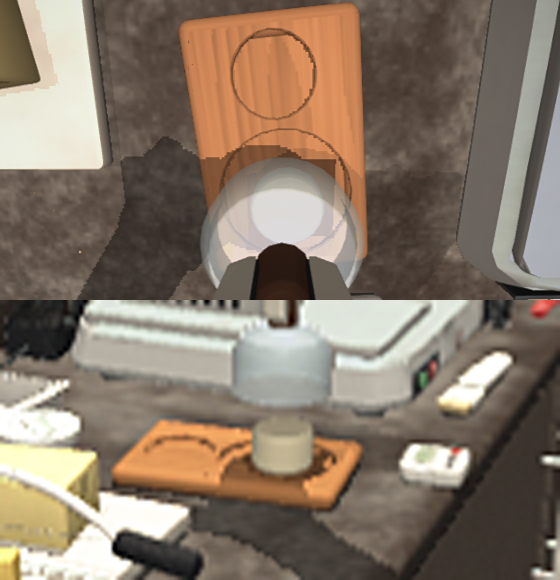

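The dome hangs upright over the cheese, which stands in the well. The small well's rim is centred near (273,73).

Emit:
{"method": "play_rows", "body": {
  "deltas": [
    {"jaw":1.5,"tx":0.2,"ty":0.35,"tz":0,"spin":0},
    {"jaw":1.5,"tx":0,"ty":0,"tz":1,"spin":0},
    {"jaw":1.5,"tx":0,"ty":0,"tz":1,"spin":0},
    {"jaw":1.5,"tx":0,"ty":0,"tz":1,"spin":0},
    {"jaw":1.5,"tx":0,"ty":0,"tz":1,"spin":0},
    {"jaw":1.5,"tx":0,"ty":0,"tz":1,"spin":0},
    {"jaw":1.5,"tx":0,"ty":0,"tz":1,"spin":0},
    {"jaw":1.5,"tx":0,"ty":0,"tz":0.4,"spin":0},
    {"jaw":1.5,"tx":0,"ty":0,"tz":0,"spin":0},
    {"jaw":1.5,"tx":0,"ty":0,"tz":0,"spin":0}
  ]
}}

```text
time: 12.9
tool_pos: [0.5261, -0.2843, 0.1059]
tool_rot: [3.141, 0.003, 0.001]
contact_force: [-0.3, -0.3, -2.7]
finger_gap: 0.0233
grip_force: 34.0
```

Emit:
{"method": "play_rows", "body": {
  "deltas": [
    {"jaw":1.5,"tx":0,"ty":-0.15,"tz":0.2,"spin":0},
    {"jaw":1.5,"tx":0,"ty":0,"tz":0.2,"spin":0},
    {"jaw":1.5,"tx":0,"ty":0,"tz":0.2,"spin":0},
    {"jaw":1.5,"tx":0,"ty":0,"tz":0.2,"spin":0},
    {"jaw":1.5,"tx":0,"ty":0,"tz":0.2,"spin":0},
    {"jaw":1.5,"tx":0,"ty":0,"tz":0.1,"spin":0},
    {"jaw":1.5,"tx":0,"ty":0,"tz":0,"spin":0},
    {"jaw":1.5,"tx":0,"ty":0,"tz":0,"spin":0}
  ]
}}

```text
time: 13.7
tool_pos: [0.5258, -0.2827, 0.0946]
tool_rot: [-3.142, -0.003, 0.0]
contact_force: [-0.5, -0.3, -3.5]
finger_gap: 0.0235
grip_force: 34.0
```

Emit:
{"method": "play_rows", "body": {
  "deltas": [
    {"jaw":1.5,"tx":0,"ty":0,"tz":0.1,"spin":0},
    {"jaw":1.5,"tx":0,"ty":0,"tz":0,"spin":0},
    {"jaw":1.5,"tx":0,"ty":0,"tz":0,"spin":0}
  ]
}}

```text
time: 14.0
tool_pos: [0.526, -0.2827, 0.0941]
tool_rot: [3.141, 0.003, 0.001]
contact_force: [0.2, -0.1, 0.5]
finger_gap: 0.0229
grip_force: 34.0
```

Emit:
{"method": "play_rows", "body": {
  "deltas": [
    {"jaw":3,"tx":0,"ty":0,"tz":0,"spin":0},
    {"jaw":4.5,"tx":0,"ty":0,"tz":0,"spin":0},
    {"jaw":5.5,"tx":0,"ty":0,"tz":0,"spin":0},
    {"jaw":5.5,"tx":0,"ty":0,"tz":0,"spin":0},
    {"jaw":5.5,"tx":0,"ty":0,"tz":-1,"spin":0},
    {"jaw":5.5,"tx":0,"ty":0,"tz":-2.5,"spin":0},
    {"jaw":5.5,"tx":0,"ty":0,"tz":-4,"spin":0},
    {"jaw":5.5,"tx":0,"ty":0,"tz":-4,"spin":0},
    {"jaw":7,"tx":0,"ty":0,"tz":-4,"spin":0},
    {"jaw":7,"tx":0,"ty":-2,"tz":0,"spin":0},
    {"jaw":7,"tx":0,"ty":-4,"tz":0,"spin":0},
    {"jaw":7,"tx":0,"ty":-4,"tz":0,"spin":0},
    {"jaw":7,"tx":0,"ty":-4,"tz":0,"spin":0},
    {"jaw":7,"tx":0,"ty":-4,"tz":0,"spin":0},
    {"jaw":7,"tx":0,"ty":-4,"tz":0,"spin":0},
    {"jaw":7,"tx":0,"ty":-4,"tz":0,"spin":0},
    {"jaw":7,"tx":0,"ty":-4,"tz":0,"spin":0},
    {"jaw":7,"tx":0,"ty":-4,"tz":0,"spin":0},
    {"jaw":7,"tx":0,"ty":-4,"tz":0,"spin":0},
    {"jaw":7,"tx":0,"ty":0,"tz":0,"spin":0}
  ]
}}

```text
time: 16.0
tool_pos: [0.5242, 0.1055, 0.2495]
tool_rot: [-3.136, -0.022, -0.001]
contact_force: [-1.4, 0.7, -0.0]
finger_gap: 0.07
grip_force: 0.0
```

Emit:
{"method": "play_rows", "body": {
  "deltas": [
    {"jaw":7,"tx":-0.4,"ty":-4,"tz":-0.4,"spin":0},
    {"jaw":7,"tx":-0.4,"ty":-4,"tz":-0.4,"spin":0},
    {"jaw":7,"tx":-0.4,"ty":-4,"tz":-0.4,"spin":0},
    {"jaw":7,"tx":-0.4,"ty":-4,"tz":-0.4,"spin":0},
    {"jaw":7,"tx":-0.4,"ty":-2,"tz":-0.4,"spin":0},
    {"jaw":7,"tx":0,"ty":0,"tz":0,"spin":0},
    {"jaw":7,"tx":0,"ty":0,"tz":0,"spin":0}
  ]
}}

```text
time: 16.7
tool_pos: [0.5051, 0.2756, 0.2689]
tool_rot: [3.14, 0.002, 0.001]
contact_force: [-1.1, -1.2, -0.2]
finger_gap: 0.0702
grip_force: 0.0
```

Run:
```python
from h import *
s=get_state();print(s["tool_pos"],s["tool_rot"],s["q"])
np.save("w5.npy",np.r_[s["tool_pos"],s["tool_rot"]])
a=grab_frame("wrist")[:,:,::-1];b=grab_frame("side")[:,:,::-1]
cv2.imwrite("pics/w5raw.png",a)
b=cv2.resize(b[130:200,220:360],(320,160),interpolation=cv2.INTER_CUBIC)
cv2.imwrite("pics/w5.png",np.vstack([a,np.pad(b,((0,0),(0,240),(0,0)))]))
```

```text
[0.50512641 0.2756382  0.26890961] [3.14003653e+00 1.62092298e-03 1.06116669e-03] [-0.50687635  0.46182304 -0.04871896  1.58829815  0.02633926  1.09232356
 -2.13239713]
```

View pics/w5.png

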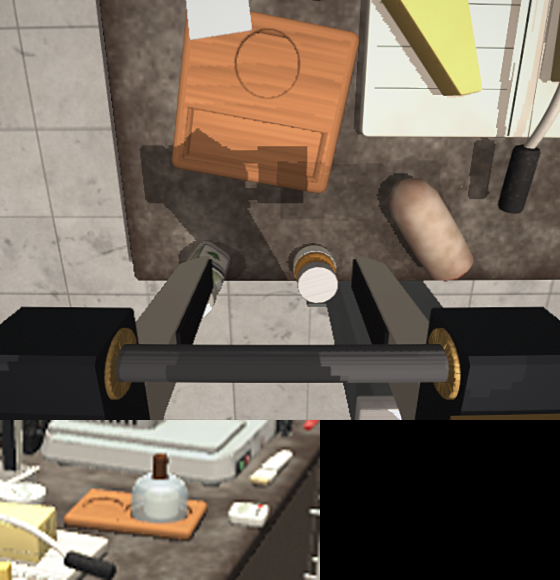

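The dome sits level on the cheese board. The salami board spans roughly (175-357, 15-190), with its well at (267,63) and its channel at (257,140). The mustard cap is at (318,284), the salami at (431,229), and the herb jar is partly hidden at (210,265). A pale blade overlaps the board's back-left corner at (220,15).

Run:
```python
from h import *
np.set_printoptions(precision=4,suppress=True)
C=wcam("w5.npy");D=cam("side");Sc=cam("scene");im=cv2.imread("pics/w5raw.png");h=cv2.cvtColor(im,cv2.COLOR_BGR2HSV);H,S,V=cv2.split(h)
print("herb",tri([Sc,D],[(180,153),(243.3,244.1)]))
print("mustard cap",onz(C,[(318,284)],.062),tri([C,D],[(318,284),(267.8,231.3)]))
print("blade",tri([C,D],[(252,30),(170,219)]),onz(C,[(252,30),(190,38)],0),onz(C,[(252,30),(190,38)],.05))
jj,ii=np.indices(H.shape)
b=blob((S>110)&(H<20)&(V>60)&(ii<375)&(jj<200),(225,80));P=onz(C,b,.02)[:,:2]
for nm,j in(("left",(b[:,0]<190)&(b[:,1]>55)&(b[:,1]<150)),("right",(b[:,0]>320)&(b[:,1]>60)&(b[:,1]<170)),("front",(b[:,1]>160)&(b[:,0]>190)&(b[:,0]<315))):
    vx,vy,x0,y0=cv2.fitLine(P[j].astype(np.float32),cv2.DIST_HUBER,0,.01,.01).ravel();print(nm,j.sum(),np.degrees(np.arctan2(vy,vx)),x0,y0)
print(P.min(0),P.max(0))
g=cv2.GaussianBlur(cv2.cvtColor(im,cv2.COLOR_BGR2GRAY),(3,3),0).astype(np.float32)
def well(f,C,c0,R):
    pts=[]
    for a in np.radians(np.arange(0,360,5)):
        r=np.arange(R-9,R+9,.5);x=c0[0]+r*np.cos(a);y=c0[1]+r*np.sin(a)
        v=cv2.remap(f,x.astype(np.float32)[None],y.astype(np.float32)[None],1)[0]
        if v.min()<np.median(v)-10: q=v.argmin();pts.append((x[q],y[q]))
    Q=onz(C,pts,.02)
    for _ in range(4):
        c,r=circ(Q);e=abs(np.hypot(*(Q[:,:2]-c).T)-r);Q=Q[e<max(.0015,np.percentile(e,80))]
    return c,r,len(Q)
print("mwell",well(g,C,(267,63),33))
g4=cv2.GaussianBlur(cv2.imread("pics/w4raw.png",0),(3,3),0).astype(np.float32)
print("herbwell",well(g4,wcam("w4.npy"),(273,74),43))
m=(H<18)&(S>45)&(V>100)&(ii>385)&(ii<480)&(jj>170)&(jj<290)
k=blob(m,(431,229));r=cv2.minAreaRect(onz(C,k,.029)[:,:2].astype(np.float32)*1000);print("salami",r);print(cv2.boxPoints(r))
m3=cv2.imread("pics/w3.png");h3=cv2.cvtColor(m3,cv2.COLOR_BGR2HSV);m=(h3[...,0]<18)&(h3[...,1]>45)&(h3[...,2]>100)&(ii>35)&(ii<165)&(jj>155)&(jj<285)
k=blob(m,(100,222));r=cv2.minAreaRect(onz(wcam("w3.npy"),k,.029)[:,:2].astype(np.float32)*1000);print("salami w3",r);print(cv2.boxPoints(r))
```

```text
herb [0.3955 0.3631 0.0914]
mustard cap [[0.3914 0.2346 0.062 ]] [0.39   0.2349 0.0571]
blade [0.6454 0.3006 0.0695] [[ 0.6573  0.3059  0.    ]
 [ 0.6498  0.3721 -0.    ]] [[0.6491 0.3023 0.05  ]
 [0.6425 0.3607 0.05  ]]
left 94 -10.478192 0.5833632 0.38536587
right 109 -10.320614 0.570014 0.21000835
front 124 79.53131 0.4987678 0.30735248
[0.4857 0.1967] [0.6705 0.3966]
mwell (array([0.6214, 0.2897]), np.float64(0.032811660063935245), 66)
herbwell (array([ 0.6231, -0.2722]), np.float64(0.03257893586130724), 65)
salami ((450.5933532714844, 85.31158447265625), (141.48745727539062, 88.8408203125), 34.79676055908203)
[[367.1506  81.4177]
 [417.8492   8.4632]
 [534.0361  89.2055]
 [483.3375 162.1599]]
salami w3 ((446.1993408203125, 111.90612030029297), (135.7666473388672, 66.80424499511719), 39.115272521972656)
[[372.4573  94.9957]
 [414.603   43.1637]
 [519.9413 128.8166]
 [477.7957 180.6485]]
```

Emit:
{"method": "play_rows", "body": {
  "deltas": [
    {"jaw":8.5,"tx":-0.5,"ty":-3,"tz":0,"spin":0},
    {"jaw":8.5,"tx":-1.5,"ty":-3,"tz":0,"spin":0},
    {"jaw":8.5,"tx":-1.5,"ty":-2,"tz":0,"spin":0},
    {"jaw":8.5,"tx":0,"ty":0,"tz":0,"spin":0},
    {"jaw":8.5,"tx":0,"ty":0,"tz":0,"spin":0}
  ]
}}

```text
time: 17.3
tool_pos: [0.4704, 0.3553, 0.2687]
tool_rot: [3.14, 0.0, 0.001]
contact_force: [0.1, -0.5, -0.3]
finger_gap: 0.0848
grip_force: 0.0
```

Run:
```python
from h import *
s=get_state();print(s["tool_pos"],s["tool_rot"],s["q"])
np.save("w6.npy",np.r_[s["tool_pos"],s["tool_rot"]])
a=grab_frame("wrist")[:,:,::-1];b=grab_frame("side")[:,:,::-1]
cv2.imwrite("pics/w6raw.png",a)
b=cv2.resize(b[185:265,110:250],(420,240),interpolation=cv2.INTER_CUBIC)
cv2.imwrite("pics/w6.png",np.vstack([a[:340],np.pad(b,((0,0),(0,140),(0,0)))]))
```

```text
[0.47042621 0.35528742 0.26866537] [3.13995732e+00 2.02275943e-04 1.00706470e-03] [-0.64714733  0.48521773 -0.05962822  1.54811223  0.0328973   1.10977464
 -2.2852291 ]
```

View pics/w6.png

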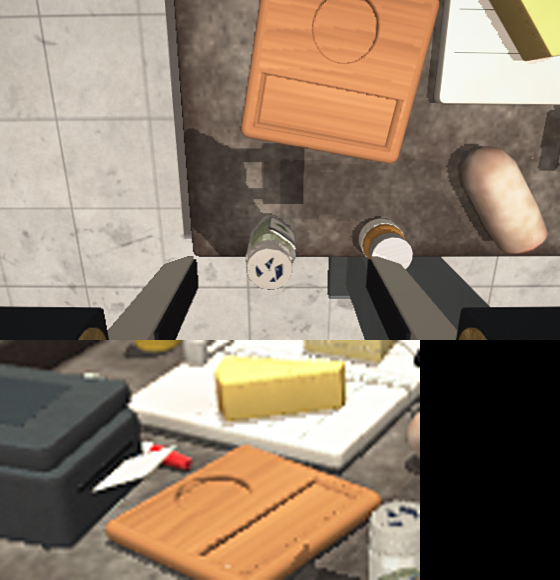

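The herb jar's cap is at (269,270) and the mustard cap at (391,253). The side crop shows a pale sheet sticking out of the black box, next to the salami board's back corner.

Run:
```python
from h import *
np.set_printoptions(precision=4,suppress=True)
C=wcam("w6.npy");D=cam("side")
print("herb",onz(C,[(269,270)],.098),tri([C,D],[(269,270),(243.3,244.1)]))
print("mustard",onz(C,[(391,253)],.062))
im=cv2.imread("pics/w6raw.png");h=cv2.cvtColor(im,cv2.COLOR_BGR2HSV);H,S,V=cv2.split(h);jj,ii=np.indices(H.shape)
m=(H<18)&(S>60)&(V>110)&(ii>440)&(jj>135)&(jj<260)
k=blob(m,(505,200));print(cv2.boundingRect(k));r=cv2.minAreaRect(onz(C,k,.029)[:,:2].astype(np.float32)*1000);print("salami",r)
```

```text
herb [[0.3919 0.367  0.098 ]] [0.392  0.3679 0.0959]
mustard [[0.3938 0.2365 0.062 ]]
(468, 148, 80, 106)
salami ((441.58880615234375, 98.71926879882812), (145.02366638183594, 56.046512603759766), 34.34000778198242)
```

Emit:
{"method": "play_rows", "body": {
  "deltas": [
    {"jaw":8.5,"tx":-2,"ty":-0.3,"tz":0,"spin":0},
    {"jaw":8.5,"tx":-2,"ty":-0.3,"tz":0,"spin":0},
    {"jaw":8.5,"tx":-2,"ty":-0.3,"tz":0,"spin":0},
    {"jaw":8.5,"tx":-1.8,"ty":-0.3,"tz":0,"spin":0},
    {"jaw":8.5,"tx":0,"ty":0,"tz":2.5,"spin":0},
    {"jaw":8.5,"tx":0,"ty":0,"tz":2.5,"spin":0},
    {"jaw":8.5,"tx":0,"ty":0,"tz":2.5,"spin":0},
    {"jaw":8.5,"tx":0,"ty":0,"tz":2.5,"spin":0},
    {"jaw":8.5,"tx":0,"ty":0,"tz":2,"spin":0},
    {"jaw":8.5,"tx":0,"ty":0,"tz":0,"spin":0},
    {"jaw":8.5,"tx":0,"ty":0,"tz":0,"spin":0}
  ]
}}

```text
time: 18.5
tool_pos: [0.3922, 0.3686, 0.1491]
tool_rot: [3.141, 0.001, 0.001]
contact_force: [0.1, 0.2, 0.7]
finger_gap: 0.0846
grip_force: 0.0
```

Emit:
{"method": "play_rows", "body": {
  "deltas": [
    {"jaw":8.5,"tx":0,"ty":0.15,"tz":2.5,"spin":0},
    {"jaw":8.5,"tx":0,"ty":0,"tz":2.5,"spin":0},
    {"jaw":8.5,"tx":0,"ty":0,"tz":2.5,"spin":0},
    {"jaw":8.5,"tx":0,"ty":0,"tz":1.2,"spin":0},
    {"jaw":8.5,"tx":0,"ty":0,"tz":0,"spin":0},
    {"jaw":4,"tx":0,"ty":0,"tz":0,"spin":0},
    {"jaw":4,"tx":0,"ty":0,"tz":0,"spin":0},
    {"jaw":4,"tx":0,"ty":0,"tz":0,"spin":0},
    {"jaw":4,"tx":0,"ty":0,"tz":0,"spin":0},
    {"jaw":4,"tx":0,"ty":0,"tz":0,"spin":0},
    {"jaw":4,"tx":0,"ty":0,"tz":0,"spin":0},
    {"jaw":4,"tx":0,"ty":0,"tz":0,"spin":0},
    {"jaw":4,"tx":0,"ty":0,"tz":0,"spin":0}
  ],
  "force": 18
}}

```text
time: 19.8
tool_pos: [0.3917, 0.3678, 0.0623]
tool_rot: [-3.141, -0.003, -0.001]
contact_force: [-0.8, -0.4, 6.6]
finger_gap: 0.0527
grip_force: 18.0
```

Emit:
{"method": "play_rows", "body": {
  "deltas": [
    {"jaw":4,"tx":0,"ty":0,"tz":0,"spin":0},
    {"jaw":4,"tx":0,"ty":0,"tz":0,"spin":0},
    {"jaw":4,"tx":0,"ty":0,"tz":-0.5,"spin":0},
    {"jaw":4,"tx":0,"ty":0,"tz":-0.5,"spin":0},
    {"jaw":4,"tx":0,"ty":0,"tz":-2,"spin":0},
    {"jaw":4,"tx":0,"ty":0,"tz":0,"spin":0}
  ]
}}

```text
time: 20.4
tool_pos: [0.3926, 0.3687, 0.0935]
tool_rot: [-3.138, -0.003, -0.005]
contact_force: [0.1, 0.8, -1.4]
finger_gap: 0.0527
grip_force: 18.0
```

Run:
```python
from h import *
s=get_state();print(s["tool_pos"],s["tool_rot"],s["q"])
a=grab_frame("wrist")[:,:,::-1];b=grab_frame("side")[:,:,::-1]
b=cv2.resize(b[130:290,190:310],(450,600),interpolation=cv2.INTER_CUBIC)
cv2.imwrite("pics/w7.png",np.hstack([b,cv2.resize(a[180:380,200:380],(350,389))[[*range(389)]+[388]*211]]))
```

```text
[0.39259708 0.36870611 0.09345931] [-3.13835162 -0.00327125 -0.00494023] [-0.75304767  0.62063158 -0.06327249  1.8975892   0.06329595  0.62074989
 -2.42460014]
```

View pics/w7.png

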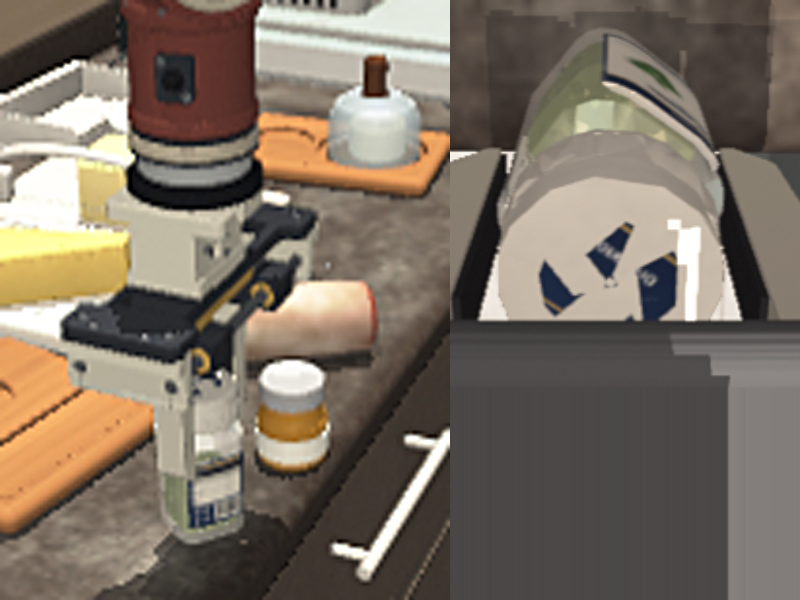

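The herb jar is held upright in the fingers and clear of the mustard jar, and the dome is still level. Carrying it over high.

Emit:
{"method": "play_rows", "body": {
  "deltas": [
    {"jaw":4,"tx":0,"ty":0,"tz":-3,"spin":0},
    {"jaw":4,"tx":0,"ty":0,"tz":-4,"spin":0},
    {"jaw":4,"tx":0,"ty":0,"tz":-4,"spin":0},
    {"jaw":4,"tx":0,"ty":0,"tz":-4,"spin":0},
    {"jaw":4,"tx":0.7,"ty":2,"tz":0,"spin":0},
    {"jaw":4,"tx":1.4,"ty":4,"tz":0,"spin":0},
    {"jaw":4,"tx":1.4,"ty":4,"tz":0,"spin":0},
    {"jaw":4,"tx":1.4,"ty":4,"tz":0,"spin":0},
    {"jaw":4,"tx":1.4,"ty":4,"tz":0,"spin":0},
    {"jaw":4,"tx":1.4,"ty":4,"tz":0,"spin":0},
    {"jaw":4,"tx":1.4,"ty":4,"tz":0,"spin":0},
    {"jaw":4,"tx":1.4,"ty":4,"tz":0,"spin":0},
    {"jaw":4,"tx":1.4,"ty":4,"tz":0,"spin":0},
    {"jaw":4,"tx":1.4,"ty":4,"tz":0,"spin":0},
    {"jaw":4,"tx":1.4,"ty":4,"tz":0,"spin":0},
    {"jaw":4,"tx":1.4,"ty":4,"tz":0,"spin":0},
    {"jaw":4,"tx":1.4,"ty":4,"tz":0,"spin":0},
    {"jaw":4,"tx":0.7,"ty":3,"tz":0,"spin":0},
    {"jaw":4,"tx":0,"ty":0,"tz":0,"spin":0}
  ]
}}

```text
time: 22.4
tool_pos: [0.5736, -0.1691, 0.2398]
tool_rot: [3.137, -0.012, -0.004]
contact_force: [-0.5, 0.1, -0.6]
finger_gap: 0.0528
grip_force: 18.0
```

Emit:
{"method": "play_rows", "body": {
  "deltas": [
    {"jaw":4,"tx":1.2,"ty":2.5,"tz":0,"spin":0},
    {"jaw":4,"tx":1.5,"ty":3,"tz":0,"spin":0},
    {"jaw":4,"tx":1.3,"ty":2.8,"tz":0,"spin":0},
    {"jaw":4,"tx":1,"ty":2,"tz":0,"spin":0},
    {"jaw":4,"tx":0,"ty":0,"tz":0,"spin":0},
    {"jaw":4,"tx":0,"ty":0,"tz":0,"spin":0},
    {"jaw":4,"tx":0,"ty":0,"tz":0,"spin":0}
  ]
}}

```text
time: 23.1
tool_pos: [0.6247, -0.2624, 0.2411]
tool_rot: [-3.139, -0.007, 0.002]
contact_force: [-0.3, 0.9, -1.0]
finger_gap: 0.0526
grip_force: 18.0
```

Emit:
{"method": "play_rows", "body": {
  "deltas": [
    {"jaw":4,"tx":-0.15,"ty":1,"tz":0,"spin":0},
    {"jaw":4,"tx":0,"ty":0,"tz":2,"spin":0},
    {"jaw":4,"tx":0,"ty":0,"tz":2,"spin":0},
    {"jaw":4,"tx":0,"ty":0,"tz":2,"spin":0},
    {"jaw":4,"tx":0,"ty":0,"tz":2,"spin":0},
    {"jaw":4,"tx":0,"ty":0,"tz":2,"spin":0},
    {"jaw":4,"tx":0,"ty":0,"tz":2,"spin":0},
    {"jaw":4,"tx":0,"ty":0,"tz":1.5,"spin":0},
    {"jaw":4,"tx":0,"ty":0,"tz":0,"spin":0},
    {"jaw":4,"tx":0,"ty":0,"tz":0,"spin":0}
  ]
}}

```text
time: 24.1
tool_pos: [0.6236, -0.2751, 0.1071]
tool_rot: [3.141, 0.003, 0.001]
contact_force: [1.1, 0.3, -1.2]
finger_gap: 0.0527
grip_force: 18.0
```

Emit:
{"method": "play_rows", "body": {
  "deltas": [
    {"jaw":4,"tx":0,"ty":-0.25,"tz":1,"spin":0},
    {"jaw":4,"tx":0,"ty":0,"tz":1,"spin":0},
    {"jaw":4,"tx":0,"ty":0,"tz":0.5,"spin":0},
    {"jaw":4,"tx":0,"ty":0,"tz":0.4,"spin":0},
    {"jaw":4,"tx":0,"ty":0,"tz":0,"spin":0},
    {"jaw":4,"tx":0,"ty":0,"tz":0,"spin":0}
  ]
}}

```text
time: 24.7
tool_pos: [0.6235, -0.2726, 0.0777]
tool_rot: [3.141, 0.003, 0.0]
contact_force: [-0.0, -0.0, -1.5]
finger_gap: 0.0529
grip_force: 18.0
```

Emit:
{"method": "play_rows", "body": {
  "deltas": [
    {"jaw":4,"tx":0,"ty":0,"tz":0.15,"spin":0},
    {"jaw":4,"tx":0,"ty":0,"tz":0,"spin":0},
    {"jaw":4,"tx":0,"ty":0,"tz":0,"spin":0}
  ]
}}

```text
time: 25.0
tool_pos: [0.6235, -0.2726, 0.0764]
tool_rot: [3.141, 0.003, 0.001]
contact_force: [0.3, 0.2, -1.0]
finger_gap: 0.053
grip_force: 18.0
```

Emit:
{"method": "play_rows", "body": {
  "deltas": [
    {"jaw":4,"tx":0,"ty":0,"tz":0.1,"spin":0},
    {"jaw":4,"tx":0,"ty":0,"tz":0,"spin":0},
    {"jaw":4,"tx":0,"ty":0,"tz":0,"spin":0}
  ]
}}

```text
time: 25.3
tool_pos: [0.6236, -0.2726, 0.0764]
tool_rot: [3.141, 0.003, 0.002]
contact_force: [-1.6, 0.4, 5.6]
finger_gap: 0.0526
grip_force: 18.0
```

Emit:
{"method": "play_rows", "body": {
  "deltas": [
    {"jaw":5.5,"tx":0,"ty":0,"tz":0,"spin":0},
    {"jaw":6.5,"tx":0,"ty":0,"tz":0,"spin":0},
    {"jaw":7.5,"tx":0,"ty":0,"tz":0,"spin":0},
    {"jaw":7.5,"tx":0,"ty":0,"tz":0,"spin":0},
    {"jaw":7.5,"tx":0,"ty":0,"tz":-1,"spin":0},
    {"jaw":7.5,"tx":0,"ty":0,"tz":-2.5,"spin":0},
    {"jaw":7.5,"tx":0,"ty":0,"tz":-4,"spin":0},
    {"jaw":7.5,"tx":0,"ty":0,"tz":-4,"spin":0},
    {"jaw":7.5,"tx":0,"ty":0,"tz":-4,"spin":0},
    {"jaw":7.5,"tx":-1,"ty":-3,"tz":-2,"spin":0},
    {"jaw":7.5,"tx":-1.2,"ty":-4,"tz":0,"spin":0},
    {"jaw":7.5,"tx":-1.2,"ty":-4,"tz":0,"spin":0},
    {"jaw":7.5,"tx":-1.2,"ty":-4,"tz":0,"spin":0},
    {"jaw":7.5,"tx":-1.2,"ty":-4,"tz":0,"spin":0},
    {"jaw":7.5,"tx":-1.2,"ty":-4,"tz":0,"spin":0},
    {"jaw":7.5,"tx":-1.2,"ty":-4,"tz":0,"spin":0},
    {"jaw":7.5,"tx":-1.2,"ty":-4,"tz":0,"spin":0},
    {"jaw":7.5,"tx":-1.2,"ty":-4,"tz":0,"spin":0},
    {"jaw":7.5,"tx":0,"ty":0,"tz":0,"spin":0},
    {"jaw":7.5,"tx":0,"ty":0,"tz":0,"spin":0}
  ]
}}

```text
time: 27.3
tool_pos: [0.5165, 0.0782, 0.251]
tool_rot: [-3.142, -0.008, -0.002]
contact_force: [0.2, -0.8, -0.9]
finger_gap: 0.0754
grip_force: 0.0
```

Run:
```python
from h import *
s=get_state();print(s["tool_pos"],s["tool_rot"],s["q"])
np.save("w8.npy",np.r_[s["tool_pos"],s["tool_rot"]])
a=grab_frame("wrist")[:,:,::-1];b=grab_frame("side")[:,:,::-1];c=grab_frame("scene")[:,:,::-1]
for n,x in(("w8raw",a),("side8",b),("scene8",c)):cv2.imwrite(f"pics/{n}.png",x)
b=cv2.resize(b[120:200,240:340],(300,240),interpolation=cv2.INTER_CUBIC)
c=cv2.resize(c[80:240,150:310],(240,240),interpolation=cv2.INTER_CUBIC)
cv2.imwrite("pics/w8.png",np.vstack([a[:350],np.pad(np.hstack([b,c]),((0,0),(0,20),(0,0)))]))
```

```text
[0.51653826 0.07824991 0.25096394] [-3.14157407e+00 -7.52354288e-03 -2.00929862e-03] [-1.95270270e-01  3.93570726e-01  4.21111820e-03  1.76111921e+00
 -1.65945673e-03  9.85648425e-01 -1.75647311e+00]
```

View pics/w8.png

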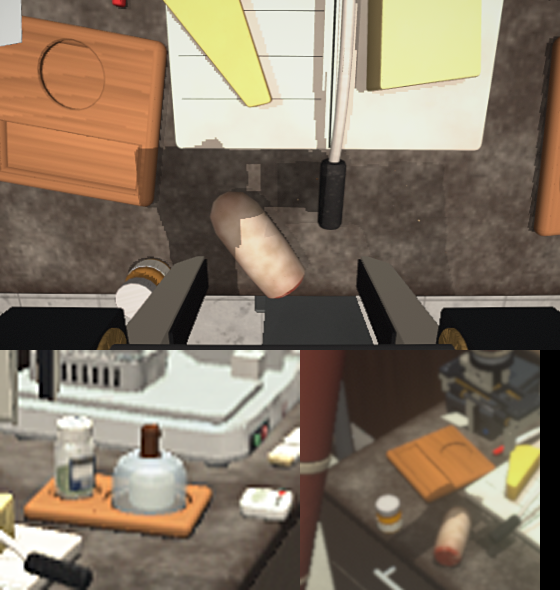

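The herb jar stands in the small well behind the dome. The salami is at (257,245) running from (228,200) to (290,288), the mustard cap is at (132,300), and the sheet's corner is at about (22,42).

Run:
```python
from h import *
np.set_printoptions(precision=4,suppress=True)
C=wcam("w8.npy");im=cv2.imread("pics/w8raw.png");h=cv2.cvtColor(im,cv2.COLOR_BGR2HSV);H,S,V=cv2.split(h);jj,ii=np.indices(H.shape)
print([h[y,x] for x,y in((225,205),(232,220),(215,215),(265,250),(230,180),(205,230),(290,250))])
m=(H<20)&(S>55)&(V>85)&(ii>195)&(ii<315)&(jj>180)&(jj<305)
k=blob(m,(257,250));print(cv2.boundingRect(k))
for z in(.02,.029,.035):
    r=cv2.minAreaRect(onz(C,k,z)[:,:2].astype(np.float32)*1000);print("salami",z,r)
print("corners",onz(C,[(213,222),(268,295),(252,195),(302,275)],.03))
C5=wcam("w5.npy");S_=cam("scene")
print("paper",tri([C5,C],[(252,30),(22,42)]),tri([C5,C,S_],[(252,30),(22,42),(257,131)]),proj(S_,tri([C5,C],[(252,30),(22,42)])))
print(cv2.imwrite("pics/x.png",im))
```

```text
[array([ 11,  88, 119], dtype=uint8), array([ 14,  74, 145], dtype=uint8), array([ 12,  88, 116], dtype=uint8), array([ 15,  70, 227], dtype=uint8), array([12, 56, 68], dtype=uint8), array([13, 58, 70], dtype=uint8), array([ 13,  78, 118], dtype=uint8)]
(210, 195, 105, 104)
salami 0.02 ((430.35205078125, 109.56912231445312), (150.19985961914062, 78.49989318847656), 38.033199310302734)
salami 0.029 ((434.2908935546875, 108.83809661865234), (146.697509765625, 76.66943359375), 38.033199310302734)
salami 0.035 ((436.916748046875, 108.35069274902344), (144.36256408691406, 75.44910430908203), 38.033199310302734)
corners [[0.4706 0.1522 0.03  ]
 [0.3811 0.0931 0.03  ]
 [0.501  0.1091 0.03  ]
 [0.407  0.0541 0.03  ]]
paper [0.6463 0.301  0.069 ] [0.6473 0.2991 0.0704] [[255.256 131.134]]
True
```

Emit:
{"method": "play_rows", "body": {
  "deltas": [
    {"jaw":8,"tx":0,"ty":0,"tz":0,"spin":-6.6},
    {"jaw":8,"tx":0,"ty":0,"tz":0,"spin":-6.6},
    {"jaw":8,"tx":0,"ty":0,"tz":0,"spin":-6.6},
    {"jaw":8,"tx":0,"ty":0,"tz":0,"spin":-6.6},
    {"jaw":8,"tx":0,"ty":0,"tz":0,"spin":-6.6},
    {"jaw":8,"tx":-1.5,"ty":-2,"tz":0,"spin":0},
    {"jaw":8,"tx":-1.5,"ty":-2.2,"tz":0,"spin":0},
    {"jaw":8,"tx":-1.4,"ty":-2,"tz":0,"spin":0},
    {"jaw":8,"tx":0,"ty":0,"tz":0,"spin":0},
    {"jaw":8,"tx":0,"ty":0,"tz":0,"spin":0}
  ]
}}

```text
time: 28.45
tool_pos: [0.4467, 0.104, 0.2505]
tool_rot: [3.012, 0.892, 0.002]
contact_force: [-0.6, -0.1, -0.1]
finger_gap: 0.0804
grip_force: 0.0
```

```bash
cat >> h.py <<'E'
def go(x,y,z,yaw):
    s=get_state();R=Ro.from_rotvec(s["tool_rot"]).as_matrix();d=R.T@(np.array([x,y,z])-s["tool_pos"])*100
    a=np.degrees(np.arctan2(R[1,0],R[0,0]));print("yaw %.1f now"%a,"tx,ty,tz cm",d.round(2),"spin %.1f"%(a-yaw),"q7 %.2f"%s["q"][6])
E
python3 - <<'E'
from h import *
np.set_printoptions(precision=4,suppress=True)
s=get_state();np.save("w9.npy",np.r_[s["tool_pos"],s["tool_rot"]]);im=grab_frame("wrist")[:,:,::-1]
cv2.imwrite("pics/w9.png",im);go(.446,.106,.024,33)
C=wcam("w9.npy");h=cv2.cvtColor(im,cv2.COLOR_BGR2HSV);H,S,V=cv2.split(h)
print(proj(C,[(.446,.106,.029),(.394,.0736,.03)]))
jj,ii=np.indices(H.shape)
side=cam("side");sm=cv2.imread("pics/side8.png")
hh=cv2.cvtColor(sm,cv2.COLOR_BGR2HSV);m=(hh[...,0]<20)&(hh[...,1]>50)&(hh[...,2]>110)
m[:195]=0;m[232:]=0;m[:,:235]=0;m[:,300:]=0
k=blob(m,(268,215));print("side bbox",cv2.boundingRect(k),cv2.minAreaRect(k))
c=cv2.minAreaRect(k)[0];print(onz(side,[c],.029))
E
```

```text
yaw 33.0 now tx,ty,tz cm [-0.   -0.26 22.64] spin -0.0 q7 -1.34
[[279.7138 179.7392]
 [278.8526 234.6567]]
side bbox (246, 204, 45, 21) ((267.968994140625, 214.6276092529297), (19.349597930908203, 44.67847442626953), 85.2363510131836)
[[0.4467 0.1061 0.029 ]]
```

View pics/w9.png

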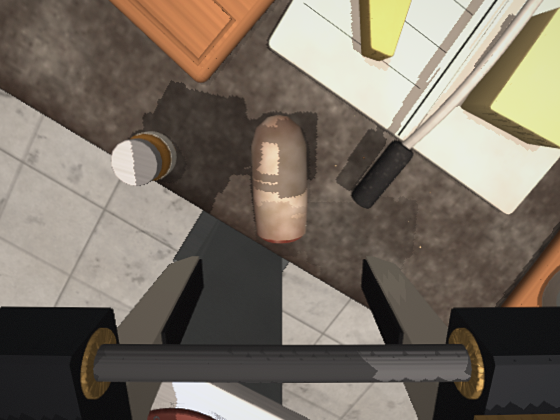

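The salami now lies along the tool's x axis: ends at (280,115) and (281,240), edges at columns 252 and 305. The handle end (365,200) is clear of the right finger's path.

Run:
```python
from h import *
np.set_printoptions(precision=4,suppress=True)
C=wcam("w9.npy")
print(onz(C,[(280,115)],.02),onz(C,[(281,238)],.045),onz(C,[(252,175),(306,175)],.03))
```

```text
[[0.5012 0.1413 0.02  ]] [[0.3969 0.0727 0.045 ]] [[0.4347 0.1331 0.03  ]
 [0.4653 0.0858 0.03  ]]
```

Emit:
{"method": "play_rows", "body": {
  "deltas": [
    {"jaw":8,"tx":0,"ty":-0.2,"tz":2.5,"spin":0},
    {"jaw":8,"tx":0,"ty":0,"tz":3,"spin":0},
    {"jaw":8,"tx":0,"ty":0,"tz":3,"spin":0},
    {"jaw":8,"tx":0,"ty":0,"tz":3,"spin":0},
    {"jaw":8,"tx":0,"ty":0,"tz":2.5,"spin":0},
    {"jaw":8,"tx":0,"ty":0,"tz":0,"spin":0},
    {"jaw":8,"tx":0,"ty":0,"tz":0,"spin":0}
  ]
}}

```text
time: 29.2
tool_pos: [0.4459, 0.1063, 0.1102]
tool_rot: [3.012, 0.893, 0.0]
contact_force: [-0.4, -0.1, -0.2]
finger_gap: 0.0804
grip_force: 0.0
```

```bash
python3 -c "
from h import *
go(.446,.106,.024,33)"
```

```text
yaw 33.0 now tx,ty,tz cm [-0.01  0.03  8.62] spin 0.0 q7 -1.40
```

Emit:
{"method": "play_rows", "body": {
  "deltas": [
    {"jaw":8,"tx":0.3,"ty":0,"tz":2.5,"spin":0},
    {"jaw":8,"tx":0,"ty":0,"tz":2.5,"spin":0},
    {"jaw":8,"tx":0,"ty":0,"tz":2.5,"spin":0},
    {"jaw":8,"tx":0,"ty":0,"tz":1.1,"spin":0},
    {"jaw":8,"tx":0,"ty":0,"tz":0,"spin":0},
    {"jaw":4.5,"tx":0,"ty":0,"tz":0,"spin":0},
    {"jaw":4.5,"tx":0,"ty":0,"tz":0,"spin":0},
    {"jaw":4.5,"tx":0,"ty":0,"tz":0,"spin":0},
    {"jaw":4.5,"tx":0,"ty":0,"tz":0,"spin":0},
    {"jaw":4.5,"tx":0,"ty":0,"tz":0,"spin":0},
    {"jaw":4.5,"tx":0,"ty":0,"tz":0,"spin":0},
    {"jaw":4.5,"tx":0,"ty":0,"tz":0,"spin":0},
    {"jaw":4.5,"tx":0,"ty":0,"tz":0,"spin":0}
  ],
  "force": 25
}}

```text
time: 30.5
tool_pos: [0.4481, 0.1086, 0.025]
tool_rot: [3.011, 0.895, 0.003]
contact_force: [-0.4, -0.6, 6.0]
finger_gap: 0.0579
grip_force: 24.9
```

Emit:
{"method": "play_rows", "body": {
  "deltas": [
    {"jaw":4.5,"tx":0,"ty":0,"tz":-1,"spin":0},
    {"jaw":4.5,"tx":0,"ty":0,"tz":-3,"spin":0},
    {"jaw":4.5,"tx":0,"ty":0,"tz":-3,"spin":0},
    {"jaw":4.5,"tx":0,"ty":0,"tz":-3,"spin":0},
    {"jaw":4.5,"tx":3,"ty":-1.9,"tz":0,"spin":0},
    {"jaw":4.5,"tx":3,"ty":-1.9,"tz":0,"spin":0},
    {"jaw":4.5,"tx":3,"ty":-1.9,"tz":0,"spin":0},
    {"jaw":4.5,"tx":3,"ty":-1.9,"tz":0,"spin":0},
    {"jaw":4.5,"tx":3,"ty":-1.9,"tz":0,"spin":0},
    {"jaw":4.5,"tx":3,"ty":-1.9,"tz":0,"spin":0},
    {"jaw":4.5,"tx":0,"ty":0,"tz":0,"spin":-5.8},
    {"jaw":4.5,"tx":0,"ty":0,"tz":0,"spin":-5.8},
    {"jaw":4.5,"tx":0,"ty":0,"tz":0,"spin":-5.8},
    {"jaw":4.5,"tx":0,"ty":0,"tz":0,"spin":-5.8},
    {"jaw":4.5,"tx":0,"ty":0,"tz":0,"spin":-5.8},
    {"jaw":4.5,"tx":0,"ty":0,"tz":0,"spin":-5.8},
    {"jaw":4.5,"tx":0,"ty":0,"tz":0,"spin":-5.8},
    {"jaw":4.5,"tx":0,"ty":0,"tz":0,"spin":-5.8},
    {"jaw":4.5,"tx":0,"ty":0,"tz":0,"spin":0},
    {"jaw":4.5,"tx":0,"ty":0,"tz":0,"spin":0}
  ]
}}

```text
time: 32.5
tool_pos: [0.5351, 0.3018, 0.1238]
tool_rot: [-2.417, -2.006, 0.003]
contact_force: [0.6, 0.5, -3.3]
finger_gap: 0.0576
grip_force: 24.9
```

Run:
```python
from h import *
np.set_printoptions(precision=4,suppress=True)
go(.5378,.305,.039,79.6)
s=get_state();np.save("w10.npy",np.r_[s["tool_pos"],s["tool_rot"]])
a=grab_frame("wrist")[:,:,::-1];b=grab_frame("side")[:,:,::-1]
cv2.imwrite("pics/w10raw.png",a);cv2.imwrite("pics/side10.png",b)
C=wcam("w10.npy");p=s["tool_pos"];u=np.array([np.cos(np.radians(79.6)),np.sin(np.radians(79.6)),0])
print(proj(C,[p+[0,0,.004],p+.0655*u+[0,0,.004],p-.0655*u+[0,0,.004]]))
b=cv2.resize(b[150:290,110:310],(560,392),interpolation=cv2.INTER_CUBIC)
cv2.imwrite("pics/w10.png",np.vstack([cv2.resize(a[130:410],(400,200)).repeat(1,1) if 0 else np.pad(a[200:400],((0,0),(0,0),(0,0))),b]))
```

```text
yaw 79.4 now tx,ty,tz cm [0.37 0.22 8.48] spin -0.2 q7 -0.99
[[284.0899 286.036 ]
 [283.5623 142.9702]
 [284.491  397.9492]]
```

View pics/w10.png

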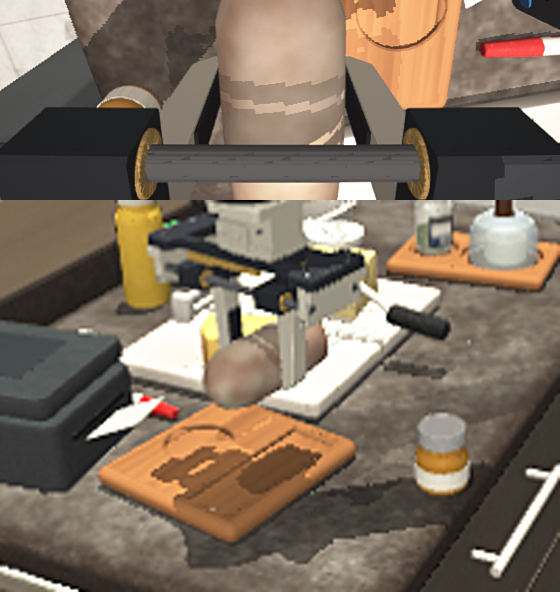

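The salami is held above its channel with the rounded end towards +y. The mustard jar, herb jar and dome are standing. I'll check its tilt and length numerically.

Run:
```python
from h import *
np.set_printoptions(precision=4,suppress=True)
C=wcam("w10.npy");D=cam("side");a=np.load("w10.npy");p=a[:3]
u=np.array([np.cos(np.radians(79.4)),np.sin(np.radians(79.4)),0])
im=cv2.imread("pics/w10raw.png");h=cv2.cvtColor(im,cv2.COLOR_BGR2HSV)
print([(r,h[r,283].tolist()) for r in range(110,215,8)])
print("side pred rounded,mid,red",proj(D,[p+.0655*u+[0,0,.004],p+[0,0,.004],p-.0655*u+[0,0,.004]]))
b=cv2.imread("pics/side10.png");hh=cv2.cvtColor(b,cv2.COLOR_BGR2HSV);m=(hh[...,0]<15)&(hh[...,1]>50)&(hh[...,2]>60);m[:190]=0;m[224:]=0;m[:,:178]=0;m[:,232:]=0
k=blob(m,(195,212));print(cv2.boundingRect(k),cv2.minAreaRect(k))
```

```text
[(110, [12, 143, 160]), (118, [12, 144, 168]), (126, [12, 144, 167]), (134, [12, 143, 168]), (142, [12, 144, 167]), (150, [12, 81, 138]), (158, [11, 88, 150]), (166, [11, 84, 161]), (174, [11, 84, 169]), (182, [11, 86, 174]), (190, [12, 87, 176]), (198, [13, 86, 180]), (206, [13, 82, 186]), (214, [12, 75, 196])]
side pred rounded,mid,red [[184.6399 217.7668]
 [203.636  207.192 ]
 [220.8459 197.6239]]
(183, 203, 27, 21) ((196.0, 213.0), (20.0, 26.0), 90.0)
```

Emit:
{"method": "play_rows", "body": {
  "deltas": [
    {"jaw":4.5,"tx":0.4,"ty":0.2,"tz":0,"spin":0},
    {"jaw":4.5,"tx":0,"ty":0,"tz":2,"spin":0},
    {"jaw":4.5,"tx":0,"ty":0,"tz":2,"spin":0},
    {"jaw":4.5,"tx":0,"ty":0,"tz":2,"spin":0},
    {"jaw":4.5,"tx":0,"ty":0,"tz":1,"spin":0},
    {"jaw":4.5,"tx":0,"ty":0,"tz":0,"spin":0},
    {"jaw":4.5,"tx":0,"ty":0,"tz":0,"spin":0}
  ]
}}

```text
time: 33.3
tool_pos: [0.5389, 0.3065, 0.0548]
tool_rot: [-2.415, -2.009, -0.002]
contact_force: [-0.6, 0.0, -2.0]
finger_gap: 0.0575
grip_force: 24.9
```

```bash
python3 -c "
from h import *
go(.5378,.305,.039,79.6)"
```

```text
yaw 79.5 now tx,ty,tz cm [-0.17 -0.08  1.58] spin -0.1 q7 -1.02
```

Emit:
{"method": "play_rows", "body": {
  "deltas": [
    {"jaw":4.5,"tx":-0.2,"ty":-0.1,"tz":0.6,"spin":0},
    {"jaw":4.5,"tx":0,"ty":0,"tz":0.5,"spin":0},
    {"jaw":4.5,"tx":0,"ty":0,"tz":0.3,"spin":0},
    {"jaw":4.5,"tx":0,"ty":0,"tz":0.2,"spin":0},
    {"jaw":4.5,"tx":0,"ty":0,"tz":0,"spin":0},
    {"jaw":4.5,"tx":0,"ty":0,"tz":0,"spin":0}
  ]
}}

```text
time: 33.9
tool_pos: [0.537, 0.304, 0.0391]
tool_rot: [2.415, 2.009, -0.0]
contact_force: [-1.9, -2.6, 5.0]
finger_gap: 0.0573
grip_force: 24.9
```

Emit:
{"method": "play_rows", "body": {
  "deltas": [
    {"jaw":6.2,"tx":0,"ty":0,"tz":0,"spin":0},
    {"jaw":6.8,"tx":0,"ty":0,"tz":0,"spin":0},
    {"jaw":7.4,"tx":0,"ty":0,"tz":0,"spin":0},
    {"jaw":7.4,"tx":0,"ty":0,"tz":0,"spin":0},
    {"jaw":7.4,"tx":0,"ty":0,"tz":-1,"spin":0},
    {"jaw":7.4,"tx":0,"ty":0,"tz":-2.5,"spin":0},
    {"jaw":7.4,"tx":0,"ty":0,"tz":-4,"spin":0},
    {"jaw":7.4,"tx":0,"ty":0,"tz":-4,"spin":0},
    {"jaw":7.4,"tx":0,"ty":0,"tz":-4,"spin":0},
    {"jaw":7.4,"tx":0,"ty":0,"tz":-2,"spin":0},
    {"jaw":7.4,"tx":0,"ty":0,"tz":0,"spin":8},
    {"jaw":7.4,"tx":0,"ty":0,"tz":0,"spin":8},
    {"jaw":7.4,"tx":0,"ty":0,"tz":0,"spin":8},
    {"jaw":7.4,"tx":0,"ty":0,"tz":0,"spin":8},
    {"jaw":7.4,"tx":0,"ty":0,"tz":0,"spin":8},
    {"jaw":7.4,"tx":0,"ty":0,"tz":0,"spin":8},
    {"jaw":7.4,"tx":0,"ty":0,"tz":0,"spin":8},
    {"jaw":7.4,"tx":0,"ty":0,"tz":0,"spin":8},
    {"jaw":7.4,"tx":0,"ty":0,"tz":0,"spin":0},
    {"jaw":7.4,"tx":0,"ty":0,"tz":0,"spin":0}
  ]
}}

```text
time: 35.9
tool_pos: [0.5369, 0.3044, 0.2136]
tool_rot: [-3.112, -0.429, -0.001]
contact_force: [-0.5, 0.6, 0.1]
finger_gap: 0.0739
grip_force: 0.0
```

Run:
```python
from h import *
np.set_printoptions(precision=4,suppress=True)
go(.3935,.236,.04,15)
s=get_state();np.save("w11.npy",np.r_[s["tool_pos"],s["tool_rot"]])
a=grab_frame("wrist")[:,:,::-1];cv2.imwrite("pics/w11.png",a)
C=wcam("w11.npy")
e=lambda x,y,z=.043:np.array([.5378,.305,z])+x*np.r_[np.cos(np.radians(-10.4)),np.sin(np.radians(-10.4)),0]+y*np.r_[np.sin(np.radians(10.4)),np.cos(np.radians(10.4)),0]
print(proj(C,[e(0,0),e(0,.0655),e(0,-.0655),e(.029,0),e(-.029,0),(.6463,.301,.069),(.6214,.2897,.02),(.3935,.236,.062)]))
h=cv2.cvtColor(a,cv2.COLOR_BGR2HSV)
m=(h[...,1]<100)&(h[...,1]>35)&(h[...,0]<20)&(h[...,2]>90)
q=proj(C,[e(0,0)])[0];k=blob(m,tuple(map(float,q)));r=cv2.minAreaRect(onz(C,k,.045)[:,:2].astype(np.float32)*1000);print(cv2.boundingRect(k),r)
```

```text
yaw 15.7 now tx,ty,tz cm [-15.67   2.71  17.36] spin 0.7 q7 -1.89
[[281.1722 191.1803]
 [215.3754 160.0134]
 [343.6965 220.8412]
 [295.3543 162.9407]
 [267.6291 218.1565]
 [324.1256  68.7431]
 [321.7759 104.1963]
 [308.7911 348.8009]]
(215, 150, 140, 95) ((534.3414306640625, 302.3812255859375), (130.22547912597656, 61.259552001953125), 79.90343475341797)
```

Emit:
{"method": "play_rows", "body": {
  "deltas": [
    {"jaw":8,"tx":-3,"ty":0.5,"tz":0,"spin":0.7},
    {"jaw":8,"tx":-3.2,"ty":0.6,"tz":0,"spin":0},
    {"jaw":8,"tx":-3.2,"ty":0.6,"tz":0,"spin":0},
    {"jaw":8,"tx":-3.2,"ty":0.5,"tz":0,"spin":0},
    {"jaw":8,"tx":-3.1,"ty":0.5,"tz":0,"spin":0},
    {"jaw":8,"tx":0,"ty":0,"tz":2.5,"spin":0},
    {"jaw":8,"tx":0,"ty":0,"tz":3,"spin":0},
    {"jaw":8,"tx":0,"ty":0,"tz":3,"spin":0},
    {"jaw":8,"tx":0,"ty":0,"tz":2,"spin":0},
    {"jaw":8,"tx":0,"ty":0,"tz":0,"spin":0},
    {"jaw":8,"tx":0,"ty":0,"tz":0,"spin":0}
  ]
}}

```text
time: 37.05
tool_pos: [0.3927, 0.2378, 0.1086]
tool_rot: [-3.115, -0.407, -0.0]
contact_force: [-0.2, 0.2, 0.4]
finger_gap: 0.0802
grip_force: 0.0
```

```bash
python3 -c "
from h import *
go(.393,.236,.038,15)"
```

```text
yaw 14.9 now tx,ty,tz cm [-0.02  0.19  7.06] spin -0.1 q7 -1.97
```

Emit:
{"method": "play_rows", "body": {
  "deltas": [
    {"jaw":8,"tx":0,"ty":0.2,"tz":2,"spin":0},
    {"jaw":8,"tx":0,"ty":0,"tz":2,"spin":0},
    {"jaw":8,"tx":0,"ty":0,"tz":2,"spin":0},
    {"jaw":8,"tx":0,"ty":0,"tz":1,"spin":0},
    {"jaw":8,"tx":0,"ty":0,"tz":0,"spin":0},
    {"jaw":4,"tx":0,"ty":0,"tz":0,"spin":0},
    {"jaw":4,"tx":0,"ty":0,"tz":0,"spin":0},
    {"jaw":4,"tx":0,"ty":0,"tz":0,"spin":0},
    {"jaw":4,"tx":0,"ty":0,"tz":0,"spin":0},
    {"jaw":4,"tx":0,"ty":0,"tz":0,"spin":0},
    {"jaw":4,"tx":0,"ty":0,"tz":0,"spin":0},
    {"jaw":4,"tx":0,"ty":0,"tz":0,"spin":0},
    {"jaw":4,"tx":0,"ty":0,"tz":0,"spin":0}
  ],
  "force": 20
}}

```text
time: 38.35
tool_pos: [0.3931, 0.236, 0.0386]
tool_rot: [-3.115, -0.405, -0.001]
contact_force: [-0.3, -0.1, 4.9]
finger_gap: 0.0485
grip_force: 20.0
```

Emit:
{"method": "play_rows", "body": {
  "deltas": [
    {"jaw":4,"tx":0,"ty":0,"tz":-1,"spin":0},
    {"jaw":4,"tx":0,"ty":0,"tz":-3,"spin":0},
    {"jaw":4,"tx":0,"ty":0,"tz":-4,"spin":0},
    {"jaw":4,"tx":0,"ty":0,"tz":-4,"spin":0},
    {"jaw":4,"tx":0,"ty":0,"tz":-4,"spin":0},
    {"jaw":4,"tx":0,"ty":0,"tz":0,"spin":0},
    {"jaw":4,"tx":0,"ty":0,"tz":0,"spin":0}
  ]
}}

```text
time: 39.05
tool_pos: [0.3926, 0.2352, 0.1987]
tool_rot: [-3.115, -0.405, -0.001]
contact_force: [0.5, -1.6, -3.0]
finger_gap: 0.0482
grip_force: 20.0
```

Run:
```python
from h import *
np.set_printoptions(precision=3,suppress=True)
go(.619,.287,.2,15)
C=wcam("w11.npy");D=cam("side");im=cv2.imread("pics/w11.png");h=cv2.cvtColor(im,cv2.COLOR_BGR2HSV)
print("body corners px",proj(C,[(.631,.388,.126),(.595,.378,.126),(.559,.368,.126)]))
for r in range(0,110,12): print(r,[tuple(h[r,c].tolist()) for c in range(60,340,35)])
# box seen from the side: front-right vertical edge bottom/top
print("box side: lower corner z0",onz(D,[(131,252),(156,223)],0),"top edge candidates z.1",onz(D,[(153,199),(131,216)],.1))
```

```text
yaw 14.8 now tx,ty,tz cm [23.21  0.78 -0.12] spin -0.2 q7 -1.95
body corners px [[191.451  46.733]
 [195.352 109.649]
 [199.05  167.295]]
0 [(18, 25, 171), (15, 26, 180), (16, 28, 174), (13, 63, 85), (12, 58, 96), (14, 56, 104), (40, 3, 222), (40, 3, 223)]
12 [(18, 24, 180), (17, 25, 183), (16, 25, 176), (12, 61, 84), (15, 56, 101), (15, 49, 115), (30, 3, 223), (30, 3, 224)]
24 [(18, 25, 176), (15, 25, 181), (17, 27, 186), (14, 62, 90), (14, 52, 112), (15, 53, 105), (30, 3, 224), (30, 3, 224)]
36 [(17, 25, 182), (17, 27, 187), (17, 25, 183), (14, 62, 94), (14, 53, 106), (14, 54, 108), (30, 3, 225), (30, 3, 226)]
48 [(17, 26, 179), (16, 27, 178), (18, 26, 178), (13, 62, 95), (15, 55, 121), (15, 48, 137), (30, 5, 226), (30, 3, 227)]
60 [(18, 26, 177), (17, 28, 182), (16, 27, 182), (14, 56, 110), (14, 48, 121), (12, 149, 170), (78, 6, 229), (38, 4, 228)]
72 [(17, 25, 186), (17, 28, 181), (14, 30, 146), (14, 56, 110), (14, 52, 128), (12, 149, 202), (12, 149, 202), (12, 150, 202)]
84 [(18, 26, 180), (17, 26, 176), (11, 42, 86), (14, 58, 106), (16, 50, 138), (12, 149, 192), (12, 149, 214), (12, 150, 208)]
96 [(17, 26, 180), (15, 26, 179), (11, 40, 90), (12, 66, 96), (15, 54, 123), (12, 147, 218), (12, 147, 187), (12, 149, 211)]
108 [(17, 27, 181), (17, 28, 176), (12, 37, 90), (13, 67, 88), (13, 53, 130), (12, 149, 211), (12, 147, 211), (12, 148, 193)]
box side: lower corner z0 [[0.714 0.388 0.   ]
 [0.751 0.236 0.   ]] top edge candidates z.1 [[0.72  0.27  0.1  ]
 [0.709 0.371 0.1  ]]
```

Emit:
{"method": "play_rows", "body": {
  "deltas": [
    {"jaw":4,"tx":2,"ty":0.1,"tz":0,"spin":0},
    {"jaw":4,"tx":3.5,"ty":0.1,"tz":0,"spin":0},
    {"jaw":4,"tx":3.5,"ty":0.1,"tz":0,"spin":0},
    {"jaw":4,"tx":3.5,"ty":0.1,"tz":0,"spin":0},
    {"jaw":4,"tx":3.5,"ty":0.1,"tz":0,"spin":0},
    {"jaw":4,"tx":3.5,"ty":0.1,"tz":0,"spin":0},
    {"jaw":4,"tx":2.5,"ty":0.1,"tz":0,"spin":0},
    {"jaw":4,"tx":1,"ty":0.1,"tz":0,"spin":0},
    {"jaw":4,"tx":0,"ty":0,"tz":0,"spin":0},
    {"jaw":4,"tx":0,"ty":0,"tz":0,"spin":0}
  ]
}}

```text
time: 40.05
tool_pos: [0.6156, 0.2861, 0.1956]
tool_rot: [3.114, 0.405, -0.008]
contact_force: [-0.2, -0.4, -2.2]
finger_gap: 0.0483
grip_force: 20.0
```

```bash
python3 -c "
from h import *
go(.619,.287,.0526,15)"
```

```text
yaw 14.8 now tx,ty,tz cm [ 4.30e-01 -1.00e-02  1.43e+01] spin -0.2 q7 -1.82
```

Emit:
{"method": "play_rows", "body": {
  "deltas": [
    {"jaw":4,"tx":0.3,"ty":0,"tz":1.5,"spin":0},
    {"jaw":4,"tx":0,"ty":0,"tz":2,"spin":0},
    {"jaw":4,"tx":0,"ty":0,"tz":2,"spin":0},
    {"jaw":4,"tx":0,"ty":0,"tz":1.5,"spin":0},
    {"jaw":4,"tx":0,"ty":0,"tz":0,"spin":0},
    {"jaw":4,"tx":0,"ty":0,"tz":0,"spin":0},
    {"jaw":4,"tx":0,"ty":0,"tz":0,"spin":0}
  ]
}}

```text
time: 40.75
tool_pos: [0.6209, 0.2879, 0.1294]
tool_rot: [-3.114, -0.405, -0.004]
contact_force: [0.1, -0.3, -1.4]
finger_gap: 0.0486
grip_force: 20.0
```

```bash
python3 -c "
from h import *
go(.619,.287,.0526,15)"
```

```text
yaw 14.8 now tx,ty,tz cm [-0.23  0.05  7.68] spin -0.2 q7 -1.82
```

Emit:
{"method": "play_rows", "body": {
  "deltas": [
    {"jaw":4,"tx":-0.25,"ty":0,"tz":0,"spin":0},
    {"jaw":4,"tx":0,"ty":0,"tz":1.5,"spin":0},
    {"jaw":4,"tx":0,"ty":0,"tz":1.5,"spin":0},
    {"jaw":4,"tx":0,"ty":0,"tz":1.5,"spin":0},
    {"jaw":4,"tx":0,"ty":0,"tz":1.2,"spin":0},
    {"jaw":4,"tx":0,"ty":0,"tz":0,"spin":0},
    {"jaw":4,"tx":0,"ty":0,"tz":0,"spin":0}
  ]
}}

```text
time: 41.45
tool_pos: [0.6177, 0.2868, 0.0705]
tool_rot: [3.115, 0.405, -0.001]
contact_force: [1.0, 0.0, -2.3]
finger_gap: 0.0482
grip_force: 20.0
```

```bash
python3 -c "
from h import *
go(.619,.287,.0526,15)"
```

```text
yaw 14.8 now tx,ty,tz cm [0.13 0.02 1.79] spin -0.2 q7 -1.83
```

Emit:
{"method": "play_rows", "body": {
  "deltas": [
    {"jaw":4,"tx":0.1,"ty":0,"tz":0.7,"spin":0},
    {"jaw":4,"tx":0,"ty":0,"tz":0.5,"spin":0},
    {"jaw":4,"tx":0,"ty":0,"tz":0.4,"spin":0},
    {"jaw":4,"tx":0,"ty":0,"tz":0.2,"spin":0},
    {"jaw":4,"tx":0,"ty":0,"tz":0,"spin":0},
    {"jaw":4,"tx":0,"ty":0,"tz":0,"spin":0}
  ]
}}

```text
time: 42.05
tool_pos: [0.6189, 0.2872, 0.0533]
tool_rot: [-3.115, -0.405, -0.001]
contact_force: [0.2, 0.3, -0.8]
finger_gap: 0.0484
grip_force: 20.0
```

Emit:
{"method": "play_rows", "body": {
  "deltas": [
    {"jaw":4,"tx":0,"ty":0,"tz":0.15,"spin":0},
    {"jaw":4,"tx":0,"ty":0,"tz":0,"spin":0},
    {"jaw":4,"tx":0,"ty":0,"tz":0,"spin":0}
  ]
}}

```text
time: 42.35
tool_pos: [0.6191, 0.2873, 0.0528]
tool_rot: [-3.115, -0.405, -0.002]
contact_force: [-1.6, 0.1, 3.8]
finger_gap: 0.0483
grip_force: 20.0
```

Emit:
{"method": "play_rows", "body": {
  "deltas": [
    {"jaw":5.3,"tx":0,"ty":0,"tz":0,"spin":0},
    {"jaw":6,"tx":0,"ty":0,"tz":0,"spin":0},
    {"jaw":6.6,"tx":0,"ty":0,"tz":0,"spin":0},
    {"jaw":6.6,"tx":0,"ty":0,"tz":0,"spin":0},
    {"jaw":6.6,"tx":0,"ty":0,"tz":-1,"spin":0},
    {"jaw":6.6,"tx":0,"ty":0,"tz":-2.5,"spin":0},
    {"jaw":6.6,"tx":0,"ty":0,"tz":-4,"spin":0},
    {"jaw":6.6,"tx":0,"ty":0,"tz":-4,"spin":0},
    {"jaw":6.6,"tx":0,"ty":0,"tz":-4,"spin":0},
    {"jaw":6.6,"tx":0,"ty":0,"tz":-4,"spin":0},
    {"jaw":6.6,"tx":-2,"ty":2,"tz":0,"spin":0},
    {"jaw":6.6,"tx":-2,"ty":3,"tz":0,"spin":0},
    {"jaw":6.6,"tx":-2,"ty":3,"tz":0,"spin":0},
    {"jaw":6.6,"tx":-2,"ty":3,"tz":0,"spin":0},
    {"jaw":6.6,"tx":0,"ty":0,"tz":0,"spin":0},
    {"jaw":6.6,"tx":0,"ty":0,"tz":0,"spin":0}
  ]
}}

```text
time: 43.95
tool_pos: [0.5697, 0.1598, 0.2477]
tool_rot: [-3.115, -0.402, -0.002]
contact_force: [0.4, 0.7, -0.1]
finger_gap: 0.0662
grip_force: 0.0
```

Run:
```python
from h import *
a=grab_frame("wrist")[:,:,::-1];b=grab_frame("side")[:,:,::-1]
b=cv2.resize(b[130:290,110:350],(800,533)[:2],interpolation=cv2.INTER_CUBIC)
b[:200,:267]=cv2.resize(a[:420],(267,200))
cv2.imwrite("pics/end.png",b)
```

```text
(no output)
```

View pics/end.png

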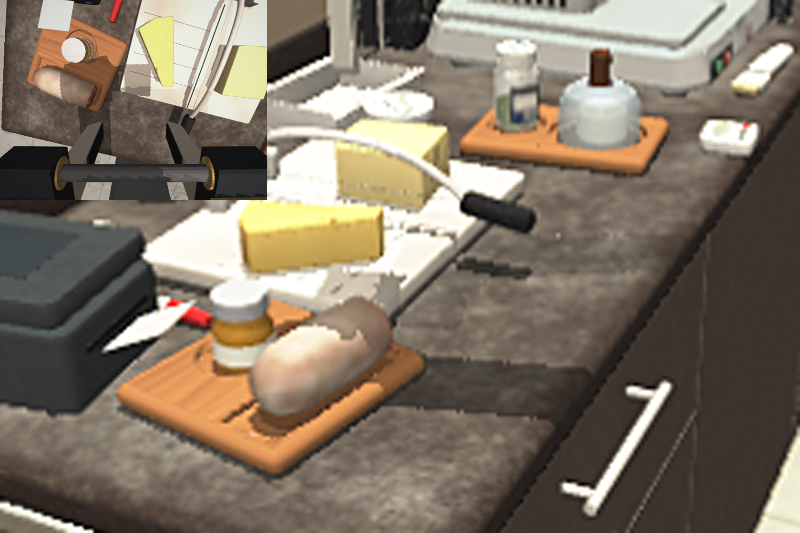

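The salami lies in its channel (320,355) with the mustard jar upright behind it (240,325). The dome sits level over the cheese (600,110) with the herb jar behind it (517,85), and the timer (730,135) has not moved. Handing in.

```bash
python3 -c "
from cell import *
print(sign_off())"
```

```text
the job is handed in; nothing more can be done
None
```

The job is handed in at about 44 s: the goat cheese is in the wide well under the level dome with the herb jar behind it, the salami is in its channel with the mustard jar behind it, and the timer was not touched.

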